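# Unload a finished board from a paddle-latched RF test box

## Task

The green board in the small shielded RF test box has passed its test. Lift the red paddle to free the latch, swing the lid right open, take the green circuit board off its bed and set it down in the empty black tray, flat and right way up, without dropping it; then swing the lid shut and press it down until the latch catches again. Leave the blue bin, the loupe, the bottle and the side cutters where they are.

Things in the scene. Friction and masses are not known exactly. Their poses are not given: they have to be found in the camera images.
- rf_box: Shielded RF test box, bare aluminium, fixed to the bench. Outside 150 (its x) by 160 (its y) mm, walls 6 mm, rim 62 mm up. Origin: centre of its underside; its x axis runs level from the front (paddle side, -x) to the hinge side (+x), z up. The lid overhangs in front as a dark steel latch housing 64 mm wide, x -77 to -105, z 30 to 80 mm. Inside, the lining lies 14 and the white coupler plate 18 mm up.
- lid_hinge (a point): Middle of the lid's hinge axis, which runs along the box's y. In the box frame it lies at x +80, z +67 mm. The frame turns with the lid.
- lid (a joint): Lid angle, rad: 0 shut, 1.75 at its open stop (10 degrees past upright). A stiff friction hinge (0.7 N m) keeps the lid wherever it is left. Aluminium plate 10 mm thick, 160 wide, from 6 to 157 mm from the axis; 0.5 kg. When shut and latched it has under 0.015 rad of play.
- paddle (a joint): Angle of the red paddle, rad: 0 at rest, grows to 0.42 (stop) as its lip is lifted; sprung back to 0. Lifting needs 1.5 to 4 N at the lip; past its stop the lid follows at about 6 N. The hidden pawl is fixed to it: past about 0.17 it is clear of the slot in the box's front wall. As the lid shuts, the pawl rides on the wall, lifting the paddle up to 0.15, and snaps in over the last 1 mm: press on the lid, not on the paddle.
- paddle_lip (a point): Middle of the free front edge of the red paddle, a plate 50 mm wide, 5 mm thick, ending in a round bead 7.6 mm thick. With the lid shut: box frame x -139, z +75 mm, level, free underneath for the 33 mm in front of the housing, underside 72 mm over the bench. The paddle pivots at box x -69, z +75 mm on an axis along y; the lip is 70 mm from it.
- lid_push (a point): Point on the lid's outer (top) face, on its middle line, 115 mm from the hinge axis and 5 mm above the lid's mid-plane; a good place to push the lid shut. The point's x axis points towards the hinge, z out of the outer face. About 6 N here swings the lid; 8 to 20 N presses it home.
- board_mid (a point): Centre of the green circuit board, 26 (its x) by 43 (its y) mm; the board itself is 2 mm thick, with a connector 12 mm wide and 6 mm high at each end. It lies with its y roughly along the box's x on a grey bed 15 mm wide and 50 long that stands 11 mm proud of the coupler plate, so its long edges overhang by 5 mm; this point then lies 31 mm over the bench. z up. 12 to 18 g.
- tray_floor (a point): Middle of the inner floor (2 mm over the bench) of the empty black plastic tray: inside about 66 (its x) by 104 (its y) mm, walls 2 mm, 30 mm high; loose.
- blue_bin: Open blue plastic bin of small screws, 66 by 96 by 30 mm high, loose; origin under its centre. It and the black tray may change places. Leave it.
- loupe: Black eye loupe standing on the bench, 37 mm wide, 41 high; origin under its centre. Leave it.
- flux_bottle: Small brown dropper bottle, 31 mm wide, 81 high; origin under its centre. Leave it.
- snips: Side cutters with red handles lying flat, 47 by 119 by 11 mm; origin under the middle. Leave it.

How it is judged (in metres and radians):
On the way, in this order (a step that is already met when the one before it is completed fails the run):
1. the red paddle is lifted, which withdraws the pawl (value of joint paddle above 0.17 rad), for 0.1 s.
2. the lid is swung right open (value of joint lid above 1.5 rad), for 0.2 s.
3. the green board lies flat in the black tray, let go (x of board_mid in the frame of tray_floor between -0.028 and 0.028 m and y of board_mid in the frame of tray_floor between -0.043 and 0.043 m and z of board_mid in the frame of tray_floor between -0.005 and 0.008 m and angle between board_mid's own z axis and vertical below 0.2 rad and contact force between the fingers and board below 0.05 N), for 0.3 s.
4. the lid is shut and the latch has caught (value of joint lid below 0.02 rad and value of joint paddle below 0.06 rad), for 0.2 s.
At the end, for the whole second after the job is handed in: The green board lies at rest flat (within 0.2 rad) and right way up inside the black tray, on its floor; the lid is shut (under 0.02 rad) and its latch has caught (paddle back under 0.06 rad) (all of step 3 and all of step 4 and linear speed of board below 0.02 m/s); the robot touches nothing.
It fails at once if the green board is dropped: it falls, let go, faster than 0.75 m/s (contact force between the fingers and board below 0.05 N and linear speed of board above 0.75 m/s).
It fails at once if the blue bin is shifted by more than 30 mm (distance of blue_bin from where it was at the start of the episode above 0.03 m).
It fails at once if the loupe is shifted by more than 30 mm (distance of loupe from where it was at the start of the episode above 0.03 m).
It fails at once if the bottle is shifted by more than 30 mm (distance of flux_bottle from where it was at the start of the episode above 0.03 m).
It fails at once if the pair of side cutters is shifted by more than 30 mm (distance of snips from where it was at the start of the episode above 0.03 m).
It also fails if it takes over 67 s, if anything falls off the work surface, if the arm or the gripper's body presses on something with over 40 N, if the wrist force passes 120 N, or if a joint passes its speed limit or range.

## Robot

A 6-joint arm with a two-finger parallel gripper is mounted at the origin on a cart in front of the work surface, level with it; the furniture and walls round the work are solid. World frame = base frame: x ahead of the robot, y to its left, z up, the work surface at z = 0. Lengths are in mm, angles in rad, forces in N, time in s.
With the tool pointing down it reaches from about 325 to 850 mm from the base axis. Payload 15.5 kg.
Tool frame: the origin (TCP) lies at the very end of the fingers, on their centre line; the grasp point (between the pads) lies robot.tcp_to_grasp behind it (robot.tcp_to_grasp is the distance from the TCP to the grasp point, in mm); x points along the fingers, z is the direction in which the jaws open and shut, and the axes are right-handed (so a half turn about x gives the same grasp; the last joint's range is limited). The gripper opens to 91 mm and grips with 3 to 60 N. Pads are 32 mm wide; open, the fingers measure 118 mm over their backs; the gripper's body (76 mm by 178 mm) begins 60 mm behind the grasp point.
Start: joints at [-1.429, 0.494, 1.345, -0, 1.302, -0.096], TCP at [146.622, -607.559, 213.915] pointing down, gripper open.
Joint ranges: [-2.91, 2.91], [-0.82, 2.16], [0.22, 2.67], [-1.22, 4.37], [0.12, 2.79], [-3.08, 3.08]. Speed limits (rad/s): [1.89, 1.89, 2.57, 3.01, 3.01, 3.01].

## Interface

Orientations are given as a unit quaternion [w, x, y, z].
In Python, from plant import get_state, vision, robot, spotter gives the robot as it stands.
- The arm moves only by the tool apply_moves, never from a script. Its argument "series" is a list of rows, each an object of numbers: "tx", "ty", "tz": the shift along the tool's x, y, z in mm; "wx", "wy", "wz": the turn, a rotation vector about the tool's x, y, z in degrees; "fingers": the finger opening in mm, from 0 to 91.2. In form: [{"tx": .., "ty": .., "tz": .., "wx": .., "wy": .., "wz": .., "fingers": ..}, ...]. A call has 1 to 12 rows; each row shifts and turns the pose as measured when the row begins, along the tool's axes as they then stand; what a row does not reach is not made up. A row lasts 1/12 s, in which the tool goes at most 41.7 mm and 7.16 degrees, less where a joint would pass 70% of its speed; a pose out of reach is approached as far as the arm can. A call with a gripper value outside its range is refused whole. The fingers move at their own pace and stop on an object; the grip force is fixed at half the most. Time passes only in rows, so rows that do not move let the fingers close. It gives the time, the measured TCP pose, the force and the opening at its end, in the units of the state.
- get_state(): the state, without advancing time (a new reading comes with each control period).
- vision.get_image(name): name is "side" or "top" or "wrist"; returns a dict with "img" (420x560x3 uint8, blue, green, red), "z_map" (420x560 float32, mm along the optical axis (not along the pixel's ray), 0 where there is no reading), "fovy" (degrees; the focal length in pixels is half the picture's height over the tangent of half this angle, whatever the lens; pixels are square), "cx", "cy" (the principal point, pixels), "world_from_camera" (4x4, takes a point from camera to world coordinates); the wrist camera has in their place "mount" (4x4, takes a point from camera to tool coordinates, whose origin is the TCP and whose axes are the tool frame's). Camera axes: x right, y up, looking along -z (the intrinsics and any distortion apply to the point x, -y, -z); pixel columns grow to the right and rows downward; lengths in mm; the calibration is good to about 2 mm. The wrist camera is an equidistant fisheye: a pixel r from the principal point sees the ray r / f radians off the axis. A picture is of the moment at which its call begins: read the wrist's pose just before it.
- robot.close_job(): hands the job in, once; it reports no verdict.
Trained networks look in a picture, given as the dict that the camera call returned (one of the last four; its "shot" number tells which), for a name from the list of things; names that differ only in an ending like _2 or _b are one class to them, and where a whole thing is asked for, a point or a joint stands for the part that bears it (a point fixed in the world has none). Each returns a list of dicts, best first, with "confidence" (0 to 1); they miss things now and then, are a little off and sometimes report something else, mostly with a low value. They report only what shows in the picture. A call takes as long as a camera call.
- spotter.look_for(picture, target): "extent" ([centre column, centre row, width, height] in pixels, round what is visible of it).
- spotter.outline_of(picture, target): "mask" (420x560 bool, what is visible of it) and "extent" ([centre column, centre row, width, height] in pixels, round what is visible of it).
The state is a dict: "t": time; "q": joint angles; "qvel": joint speeds; "joint_torque": joint torques, N m; "ee_pos": TCP position; "ee_rot": TCP orientation; "ft_force": force on the tool from outside, world axes, zero at the start; "torque": the same for the moment, N m; "opening": finger opening in mm.
Only numpy, scipy, OpenCV 4.12 (cv2) and the standard library are available. Lean on these libraries where they do the work, as an engineer would, in place of code of your own. Each camera call takes 0.05 s, during which the arm holds its last target. There are 200 camera calls.

## Working session

There is one attempt and no reset: what is moved stays moved. The work goes in short steps, Python scripts to look and compute and a tool call to move; the robot and the scene stay as the last step left them, time stands still between calls to the robot, and variables do not carry over. Pictures are saved under pics/ and viewed, about 8 in all and at most 12, crops included, and the job is handed in when it is done.

Besides the shell and the picture viewer there is one more tool, called after "Call:" as name(argument=value, ...), one argument or row to a line, values as JSON. apply_moves: Moves the arm, as the interface text tells. Its arguments: {"type":"object","properties":{"series":{"type":"array","items":{"type":"object","properties":{"tx":{"type":"number"},"ty":{"type":"number"},"tz":{"type":"number"},"wx":{"type":"number"},"wy":{"type":"number"},"wz":{"type":"number"},"fingers":{"type":"number"}}}}},"required":["series"]}

```bash
ls; mkdir -p pics; cat > h.py <<'E'
import numpy as np, cv2
from plant import get_state, vision, robot, spotter
from scipy.spatial.transform import Rotation as R
def rot(q): return R.from_quat([q[1],q[2],q[3],q[0]]).as_matrix()
def tcp(s=None):
    s=s or get_state(); T=np.eye(4); T[:3,:3]=rot(s['ee_rot']); T[:3,3]=s['ee_pos']; return T
def shot(name,save=None):
    T=tcp(); p=vision.get_image(name)
    p['T']=T@p['mount'] if name=='wrist' else np.array(p['world_from_camera'])
    p['fish']=name=='wrist'
    if save: cv2.imwrite('pics/'+save+'.png',p['img'])
    return p
def cloud(p):
    z=p['z_map']; h,w=z.shape; f=h/2/np.tan(np.radians(p['fovy'])/2)
    v,u=np.mgrid[:h,:w]; x=(u-p['cx'])/f; y=(v-p['cy'])/f
    if p['fish']:
        r=np.hypot(x,y); k=np.where(r>1e-6,np.tan(np.minimum(r,1.5))/np.maximum(r,1e-6),1); x=x*k;y=y*k
    P=np.stack([x*z,-y*z,-z],-1)@p['T'][:3,:3].T+p['T'][:3,3]
    P[z<=0]=np.nan; return P
E
python3 - <<'E'
from h import *
s=get_state(); print(s['t'],s['ee_rot'],robot.tcp_to_grasp,s['ft_force'])
for n in ['top','side']:
    p=shot(n,n+'0'); P=cloud(p); print(n,[k for k in p if k not in('img','z_map')],np.round(p['T'],3).tolist())
    np.save(n+'_P.npy',P)
    for t in ['rf_box','lid','paddle','tray_floor','blue_bin','loupe','flux_bottle','snips','board_mid']:
        for d in spotter.outline_of(p,t)[:2]:
            m=d['mask']; q=P[m]; q=q[~np.isnan(q[:,0])]
            print(t,round(d['confidence'],2),np.round(d['extent']),len(q),np.round(np.median(q,0)) if len(q) else '',np.round(np.percentile(q,[2,98],axis=0)).tolist() if len(q) else '')
E
```

```text
pics
0.0 [ 0.55525849  0.4377284   0.55588216 -0.43712342] 18.8 [ 0.34326292 -0.38735991 -0.89167365]
top ['fovy', 'cx', 'cy', 'world_from_camera', 'shot', 'T', 'fish'] [[0.027, 0.983, -0.182, 403.501], [-1.0, 0.026, -0.005, -103.631], [-0.0, 0.182, 0.983, 929.939], [0.0, 0.0, 0.0, 1.0]]
rf_box 0.96 [248. 210. 112. 103.] 6302 [551. -32.  73.] [[469.0, -128.0, 35.0], [652.0, 67.0, 79.0]]
lid 0.81 [249. 210. 107. 100.] 6120 [552. -33.  73.] [[470.0, -127.0, 69.0], [652.0, 67.0, 79.0]]
paddle 0.67 [281. 240.  37.  44.] 831 [ 498. -103.   77.] [[464.0, -139.0, 74.0], [532.0, -66.0, 80.0]]
tray_floor 0.64 [368. 192.  50.  36.] 1605 [ 624. -301.    4.] [[583.0, -350.0, -1.0], [656.0, -242.0, 31.0]]
blue_bin 0.89 [381. 260.  50.  37.] 1272 [ 470. -333.    4.] [[433.0, -376.0, -0.0], [506.0, -283.0, 31.0]]
loupe 0.8 [189. 148.  18.  19.] 290 [714. 115.  31.] [[700.0, 100.0, 0.0], [743.0, 141.0, 41.0]]
flux_bottle 0.59 [292. 144.  12.  17.] 197 [ 720. -122.   43.] [[713.0, -137.0, 4.0], [732.0, -109.0, 75.0]]
flux_bottle 0.26 [369. 192.  52.  42.] 1662 [ 624. -300.    4.] [[583.0, -350.0, -0.
[... 764 characters left out ...]
.] 3171 [552. -13.  72.] [[466.0, -184.0, 10.0], [657.0, 80.0, 77.0]]
paddle 0.65 [294. 209.  33.  18.] 249 [502. -96.  76.] [[470.0, -135.0, 74.0], [534.0, -59.0, 79.0]]
tray_floor 0.88 [252. 200.  36.  25.] 553 [ 628. -322.   15.] [[584.0, -352.0, -0.0], [657.0, -237.0, 29.0]]
blue_bin 0.97 [308. 197.  30.  24.] 452 [ 466. -339.   17.] [[430.0, -377.0, 0.0], [508.0, -279.0, 29.0]]
flux_bottle 0.71 [204. 216.  14.  28.] 222 [ 726. -113.   40.] [[714.0, -124.0, 9.0], [743.0, -105.0, 72.0]]
snips 0.6 [339. 216.  16.  14.] 123 [ 398. -236.    8.] [[365.0, -281.0, 1.0], [413.0, -185.0, 10.0]]
board_mid 0.43 [263. 229.  98.  50.] 3037 [553. -13.  72.] [[468.0, -121.0, 63.0], [655.0, 80.0, 77.0]]
```

```bash
python3 - <<'E'
from h import *
im=cv2.imread('pics/top0.png'); cv2.imwrite('pics/top0c.png',cv2.resize(im[110:340,150:430],None,fx=2.8,fy=2.6,interpolation=cv2.INTER_CUBIC))
P=np.load('top_P.npy')
hsv=cv2.cvtColor(im,cv2.COLOR_BGR2HSV)
def rect(m):
    q=P[m][:,:2].astype(np.float32); return cv2.minAreaRect(q)
u=np.arange(560)[None,:]
with np.errstate(invalid='ignore'):
  z=P[...,2]; box=(P[...,0]>440)&(P[...,0]<690)&(P[...,1]>-170)&(P[...,1]<110)
  red=(hsv[...,1]>110)&((hsv[...,0]<10)|(hsv[...,0]>170))&box&(z>60)
  print('red',red.sum(),np.nanmean(P[red],0),rect(red), np.nanmedian(z[red]))
  lid=box&(z>66)&~cv2.dilate(red.astype(np.uint8),np.ones((3,3))).astype(bool)
  print('lid',rect(lid),np.nanmedian(z[lid]))
  for nm,(x0,x1,y0,y1) in dict(tray=(570,670,-365,-225),bin=(420,520,-390,-265)).items():
    m=(P[...,0]>x0)&(P[...,0]<x1)&(P[...,1]>y0)&(P[...,1]<y1)&(z>22)&(z<40)
    print(nm,m.sum(),rect(m))
E
```

```text
red 834 [ 496.06674216 -104.7881519    77.13353837] ((497.2279968261719, -105.03870391845703), (74.70295715332031, 51.99237060546875), 50.62479019165039) 77.1115625545421
lid ((557.3550415039062, -30.706207275390625), (190.07562255859375, 159.826904296875), 50.491939544677734) 72.50827045371074
tray 360 ((619.4069213867188, -296.5359802246094), (75.77471160888672, 114.74429321289062), 1.11641526222229)
bin 276 ((469.382080078125, -328.8572692871094), (65.9527816772461, 94.57368469238281), 16.71412467956543)
```

View pics/top0c.png

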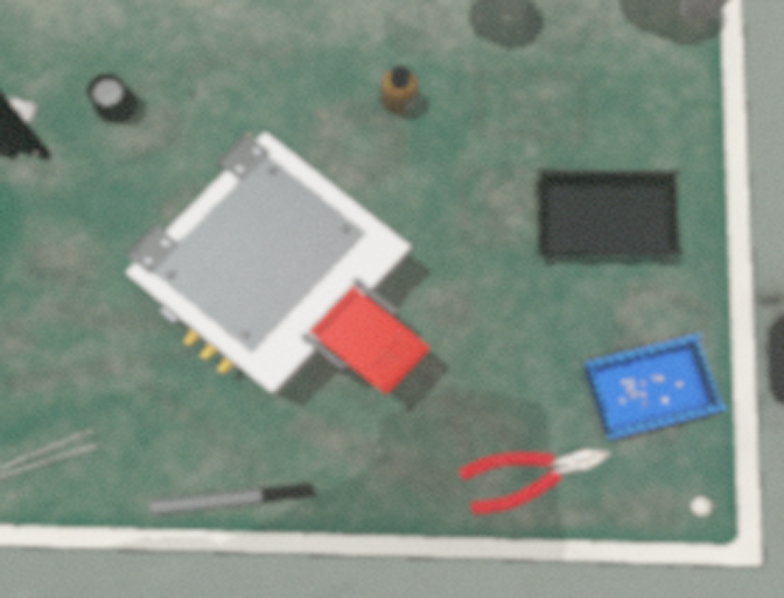

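```bash
python3 - <<'E'
from h import *
a=np.radians(50.5); e=np.array([np.cos(a),np.sin(a)]); n=np.array([-e[1],e[0]])
for c in ['top','side']:
  P=np.load(c+'_P.npy'); im=cv2.imread(f'pics/{c}0.png'); hsv=cv2.cvtColor(im,cv2.COLOR_BGR2HSV)
  with np.errstate(invalid='ignore'):
    z=P[...,2]; box=(P[...,0]>430)&(P[...,0]<700)&(P[...,1]>-180)&(P[...,1]<120)
    red=(hsv[...,1]>110)&((hsv[...,0]<10)|(hsv[...,0]>170))&box&(z>60)
    lid=box&(z>66)&(z<75.5)&~red
  for nm,m in dict(red=red,lid=lid).items():
    q=P[m][:,:2]; u=q@e; v=q@n
    # edges, trimmed: strips
    us=[(np.percentile(u[abs(v-k)<6],[0.5,99.5])) for k in np.arange(v.min()+8,v.max()-6,12)]
    vs=[(np.percentile(v[abs(u-k)<6],[0.5,99.5])) for k in np.arange(u.min()+8,u.max()-6,12)]
    print(c,nm,'u strips',np.round(us,0).tolist(),'v strips',np.round(vs,0).tolist(),'z',np.nanmedian(z[m]))
E
```

```text
top red u strips [[198.0, 271.0], [199.0, 272.0], [198.0, 272.0], [198.0, 272.0]] v strips [[-474.0, -425.0], [-473.0, -425.0], [-475.0, -425.0], [-476.0, -425.0], [-475.0, -425.0], [-473.0, -426.0]] z 77.1115625545421
top lid u strips [[264.0, 421.0], [265.0, 424.0], [264.0, 425.0], [264.0, 424.0], [247.0, 413.0], [278.0, 413.0], [278.0, 414.0], [278.0, 413.0], [237.0, 413.0], [263.0, 424.0], [264.0, 425.0], [264.0, 424.0], [264.0, 421.0]] v strips [[-477.0, -418.0], [-477.0, -418.0], [-528.0, -370.0], [-528.0, -371.0], [-529.0, -370.0], [-528.0, -371.0], [-529.0, -371.0], [-528.0, -370.0], [-528.0, -371.0], [-529.0, -370.0], [-528.0, -371.0], [-528.0, -370.0], [-529.0, -371.0], [-528.0, -370.0], [-528.0, -371.0]] z 72.39405224259474
side red u strips [[201.0, 278.0], [201.0, 277.0], [202.0, 279.0], [201.0, 279.0]] v strips [[-474.0, -424.0], [-471.0, -425.0], [-472.0, -424.0], [-475.0, -422.0], [-475.0, -422.0], [-474.0, -425.0]] z 76.06917451414247Traceback (most recent call last):
  File "<stdin>", line 13, in <module>
    return _quantile_unchecked(
        a, q, axis, out, overwrite_input, method, keepdims, weights)
    return _ureduce(a,
                    func=_quantile_ureduce_func,
    ...<5 lines>...
                    overwrite_input=overwrite_input,
                    method=method)
    r = func(a, **kwargs)
    result = _quantile(arr,
                       quantiles=q,
    ...<2 lines>...
                       out=out,
                       weights=wgt)
    slices_having_nans = np.isnan(arr[-1, ...])
                                  ~~~^^^^^^^^^
IndexError: index -1 is out of bounds for axis 0 with size 0
```

Call:
apply_moves(
  series=[
    {"tx":-12,"ty":38,"tz":-8},
    {"tx":-3,"ty":38,"tz":-12,"wx":-6},
    {"ty":38,"tz":-12,"wx":-6},
    {"ty":38,"tz":-12,"wx":-6},
    {"ty":38,"tz":-12,"wx":-6},
    {"ty":38,"tz":-12,"wx":-6},
    {"ty":38,"tz":-12,"wx":-6.5},
  ],
)

```text
invalid input at $.series[0]: expected keys tx, ty, tz, wx, wy, wz, fingers
```

```bash
cat >> h.py <<'E'
a=np.radians(50.5); EX=np.array([np.cos(a),np.sin(a),0]); EY=np.array([-EX[1],EX[0],0]); EZ=np.array([0,0,1.])
O=np.array([562.8,-23.9,0])
def bw(x,y,z): return O+x*EX+y*EY+z*EZ
RB=np.stack([-EZ,EX,-EY],1)   # tool down, y=+e, jaws along box y
def plan(tgts,T=None):
    """print tool-frame rows for a list of (pos, R, nrows)"""
    T=tcp() if T is None else T; p=T[:3,3]; Q=T[:3,:3]
    for (pt,Rt,n) in tgts:
        rv=R.from_matrix(Q.T@Rt).as_rotvec(); p0=p;Q0=Q
        for i in range(n):
            pn=p0+(pt-p0)*(i+1)/n; Qn=Q0@R.from_rotvec(rv*(i+1)/n).as_matrix()
            print(np.round(Q.T@(pn-p),1),np.round(np.degrees(R.from_matrix(Q.T@Qn).as_rotvec()),1)); p,Q=pn,Qn
    print('end',np.round(p,1))
E
python3 - <<'E'
from h import *
plan([(bw(-127,0,160),RB,17)])
E
```

```text
[  3.2  25.9 -23.1] [-2.2 -0.  -0. ]
[  3.2  26.7 -22.1] [-2.2 -0.  -0. ]
[  3.2  27.6 -21.1] [-2.2 -0.  -0. ]
[  3.2  28.3 -20.1] [-2.2 -0.  -0. ]
[  3.2  29.1 -19. ] [-2.2 -0.  -0. ]
[  3.2  29.8 -17.9] [-2.2 -0.  -0. ]
[  3.2  30.4 -16.7] [-2.2 -0.  -0. ]
[  3.2  31.  -15.5] [-2.2 -0.  -0. ]
[  3.2  31.6 -14.4] [-2.2 -0.  -0. ]
[  3.2  32.1 -13.1] [-2.2 -0.  -0. ]
[  3.2  32.6 -11.9] [-2.2 -0.  -0. ]
[  3.2  33.  -10.7] [-2.2 -0.  -0. ]
[ 3.2 33.4 -9.4] [-2.2 -0.  -0. ]
[ 3.2 33.7 -8.1] [-2.2 -0.  -0. ]
[ 3.2 34.  -6.9] [-2.2 -0.  -0. ]
[ 3.2 34.3 -5.6] [-2.2 -0.  -0. ]
[ 3.2 34.5 -4.3] [-2.2 -0.  -0. ]
end [ 482.  -121.9  160. ]
```

Call:
apply_moves(
  series=[
    {"tx":3.2,"ty":25.9,"tz":-23.1,"wx":-2.2,"wy":0,"wz":0,"fingers":91},
    {"tx":3.2,"ty":26.7,"tz":-22.1,"wx":-2.2,"wy":0,"wz":0,"fingers":91},
    {"tx":3.2,"ty":27.6,"tz":-21.1,"wx":-2.2,"wy":0,"wz":0,"fingers":91},
    {"tx":3.2,"ty":28.3,"tz":-20.1,"wx":-2.2,"wy":0,"wz":0,"fingers":91},
    {"tx":3.2,"ty":29.1,"tz":-19,"wx":-2.2,"wy":0,"wz":0,"fingers":91},
    {"tx":3.2,"ty":29.8,"tz":-17.9,"wx":-2.2,"wy":0,"wz":0,"fingers":91},
    {"tx":3.2,"ty":30.4,"tz":-16.7,"wx":-2.2,"wy":0,"wz":0,"fingers":91},
    {"tx":3.2,"ty":31,"tz":-15.5,"wx":-2.2,"wy":0,"wz":0,"fingers":91},
    {"tx":3.2,"ty":31.6,"tz":-14.4,"wx":-2.2,"wy":0,"wz":0,"fingers":91},
    {"tx":3.2,"ty":32,"tz":-13,"wx":-2.2,"wy":0,"wz":0,"fingers":91},
    {"tx":3.2,"ty":32,"tz":-12,"wx":-2.2,"wy":0,"wz":0,"fingers":91},
    {"tx":3.2,"ty":32,"tz":-11,"wx":-2.2,"wy":0,"wz":0,"fingers":91},
  ],
)

```text
t: 2.0
ee_pos: [384.1, -255.7, 173.7]
ee_rot: [0.644, 0.293, 0.64, -0.298]
ft_force: [1.2, -0.5, -0.3]
opening: 91.0
```

```bash
python3 - <<'E'
from h import *
s=get_state(); print(s['t'],s['q'],s['ee_pos'])
plan([(bw(-127,0,140),RB,8)])
E
```

```text
2.0 [-0.71353051  0.3151534   1.79168392 -0.00508498  1.0276656   0.15131194] [ 384.09217912 -255.70368942  173.66705358]
[ 4.1 20.2 -4.8] [-1.2  0.1  0. ]
[ 4.1 20.3 -4.3] [-1.2  0.1  0. ]
[ 4.1 20.4 -3.9] [-1.2  0.1  0. ]
[ 4.1 20.5 -3.4] [-1.2  0.1  0. ]
[ 4.2 20.5 -3. ] [-1.2  0.1  0. ]
[ 4.2 20.6 -2.5] [-1.2  0.1  0. ]
[ 4.2 20.6 -2.1] [-1.2  0.1  0. ]
[ 4.2 20.7 -1.6] [-1.2  0.1  0. ]
end [ 482.  -121.9  140. ]
```

Call:
apply_moves(
  series=[
    {"tx":5,"ty":27,"tz":-6,"wx":-1.6,"wy":0.1,"wz":0,"fingers":91},
    {"tx":5,"ty":27,"tz":-5,"wx":-1.6,"wy":0.1,"wz":0,"fingers":91},
    {"tx":5,"ty":27,"tz":-5,"wx":-1.6,"wy":0.1,"wz":0,"fingers":91},
    {"tx":5,"ty":27,"tz":-4,"wx":-1.6,"wy":0.1,"wz":0,"fingers":91},
    {"tx":6,"ty":27,"tz":-3,"wx":-1.6,"wy":0.1,"wz":0,"fingers":91},
    {"tx":6,"ty":27,"tz":-2,"wx":-1.6,"wy":0.1,"wz":0,"fingers":91},
  ],
)

```text
t: 2.5
ee_pos: [486.5, -114.7, 141.2]
ee_rot: [0.666, 0.236, 0.667, -0.238]
ft_force: [0.3, -0.2, -0.2]
opening: 90.9
```

```bash
python3 - <<'E'
from h import *
p=shot('wrist','w1'); P=cloud(p); np.save('w1_P.npy',P); s=get_state(); print(s['t'],s['ee_pos'])
plan([(bw(-127,0,67),RB,4)])
hsv=cv2.cvtColor(p['img'],cv2.COLOR_BGR2HSV)
red=(hsv[...,1]>110)&((hsv[...,0]<10)|(hsv[...,0]>170))&(P[...,2]>60)&(P[...,2]<95)
q=P[red]; q=q[~np.isnan(q[:,0])]-O; print(len(q),'u',np.percentile(q@EX,[1,50,99]),'v',np.percentile(q@EY,[1,50,99]),'z',np.percentile(q[:,2],[5,50,95]))
E
```

```text
2.55 [ 488.5954641  -111.69191051  140.35323658]
[18.3 -3.   0.3] [ 0.1 -0.   0. ]
[18.3 -3.   0.3] [ 0.1 -0.   0. ]
[18.3 -3.   0.3] [ 0.1 -0.   0. ]
[18.3 -3.   0.3] [ 0.1 -0.   0. ]
end [ 482.  -121.9   67. ]
6631 u [-140.00687447  -99.78353515  -64.12260603] v [-24.39648164  -0.11530626  23.95509001] z [75.29594949 76.54943551 78.35585769]
```

View pics/w1.png

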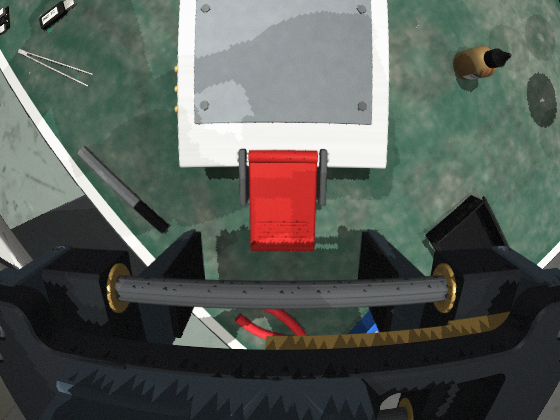

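Call:
apply_moves(
  series=[
    {"tx":10,"ty":-13,"tz":1,"wx":0.2,"wy":0,"wz":0,"fingers":91},
    {"tx":25,"ty":0,"tz":0,"wx":0,"wy":0,"wz":0,"fingers":80},
    {"tx":25,"ty":0,"tz":0,"wx":0,"wy":0,"wz":0,"fingers":70},
    {"tx":8,"ty":0,"tz":0,"wx":0,"wy":0,"wz":0,"fingers":64},
    {"tx":2,"ty":0,"tz":0,"wx":0,"wy":0,"wz":0,"fingers":60},
  ],
)

```text
t: 2.97
ee_pos: [484.8, -120.4, 69.2]
ee_rot: [0.668, 0.234, 0.666, -0.235]
ft_force: [0.2, 0.7, 0.7]
opening: 67.2
```

```bash
python3 - <<'E'
from h import *
s=get_state(); print(s['t'],s['ee_pos'],s['opening'],s['ft_force']); d=np.array(s['ee_pos'])-O; print(d@EX,d@EY,d[2])
plan([(bw(-127,0,67),RB,1)])
E
```

```text
2.9667 [ 484.75954913 -120.3802771    69.19024047] 67.2322267444271 [0.21125853 0.72322125 0.68089474]
-124.08638471854391 -1.1510725554643386 69.19024046553251
[ 2.2 -2.9 -1.2] [ 0.7  0.2 -0. ]
end [ 482.  -121.9   67. ]
```

Call:
apply_moves(
  series=[
    {"tx":2,"ty":-2.5,"tz":-1,"wx":0.6,"wy":0.2,"wz":0,"fingers":56},
    {"tx":0,"ty":0,"tz":0,"wx":0,"wy":0,"wz":0,"fingers":44},
    {"tx":0,"ty":0,"tz":0,"wx":0,"wy":0,"wz":0,"fingers":40},
    {"tx":0,"ty":0,"tz":0,"wx":0,"wy":0,"wz":0,"fingers":40},
    {"tx":0,"ty":0,"tz":0,"wx":0,"wy":0,"wz":0,"fingers":40},
  ],
)

```text
t: 3.38
ee_pos: [482.1, -121.8, 69.2]
ee_rot: [0.665, 0.239, 0.666, -0.239]
ft_force: [-0.5, 2.4, -7.4]
opening: 49.7
```

```bash
python3 - <<'E'
from h import *
s=get_state(); d=np.array(s['ee_pos'])-O; print(s['t'],s['opening'],s['ft_force'],d@EX,d@EY,d[2])
H=np.array([80,67.]); pv=np.array([-69,75.])
def tip(a,th,g=58):
    p=pv+g*np.array([-np.cos(th),np.sin(th)])-H; c,s_=np.cos(a),np.sin(a)
    return H+np.array([c*p[0]+s_*p[1],-s_*p[0]+c*p[1]])-[0,8]
pts=[tip(0,t) for t in np.linspace(0,.42,5)]+[tip(t,.42) for t in np.linspace(0,1.6,25)[1:]]
for a,b in zip(pts[:-1],pts[1:]): print('tx %.1f ty %.1f'%(-(b-a)[1],(b-a)[0]), np.round(b))
E
```

```text
3.3833 49.66153528000279 [-0.53114834  2.36712994 -7.38465485] -126.87361060441759 0.00027064005339383357 69.21444793127104
tx -6.1 ty 0.3 [-127.   73.]
tx -6.0 ty 1.0 [-126.   79.]
tx -5.9 ty 1.6 [-124.   85.]
tx -5.7 ty 2.2 [-122.   91.]
tx -13.4 ty 2.6 [-119.  104.]
tx -13.2 ty 3.4 [-116.  117.]
tx -12.9 ty 4.3 [-112.  130.]
tx -12.6 ty 5.2 [-106.  143.]
tx -12.2 ty 6.0 [-100.  155.]
tx -11.8 ty 6.8 [-94. 167.]
tx -11.3 ty 7.6 [-86. 178.]
tx -10.8 ty 8.3 [-78. 189.]
tx -10.2 ty 9.0 [-69. 199.]
tx -9.6 ty 9.7 [-59. 209.]
tx -8.9 ty 10.3 [-49. 218.]
tx -8.2 ty 10.9 [-38. 226.]
tx -7.5 ty 11.4 [-27. 233.]
tx -6.7 ty 11.9 [-15. 240.]
tx -5.9 ty 12.3 [ -2. 246.]
tx -5.1 ty 12.6 [ 10. 251.]
tx -4.2 ty 13.0 [ 23. 255.]
tx -3.4 ty 13.2 [ 36. 259.]
tx -2.5 ty 13.4 [ 50. 261.]
tx -1.6 ty 13.5 [ 63. 263.]
tx -0.7 ty 13.6 [ 77. 263.]
tx 0.2 ty 13.6 [ 90. 263.]
tx 1.2 ty 13.6 [104. 262.]
tx 2.1 ty 13.5 [118. 260.]
```

Gripped (49.7 mm). Lift the paddle.

Call:
apply_moves(
  series=[
    {"tx":-6,"ty":0.3,"tz":0,"wx":0,"wy":0,"wz":0,"fingers":40},
    {"tx":-6,"ty":1,"tz":0,"wx":0,"wy":0,"wz":0,"fingers":40},
    {"tx":-6,"ty":1.6,"tz":0,"wx":0,"wy":0,"wz":0,"fingers":40},
    {"tx":-5,"ty":2,"tz":0,"wx":0,"wy":0,"wz":0,"fingers":40},
    {"tx":0,"ty":0,"tz":0,"wx":0,"wy":0,"wz":0,"fingers":40},
  ],
)

```text
t: 3.8
ee_pos: [484.1, -119.1, 95.6]
ee_rot: [0.665, 0.238, 0.666, -0.239]
ft_force: [2.5, 4.8, -7.7]
opening: 49.6
```

```bash
python3 - <<'E'
from h import *
s=get_state(); d=np.array(s['ee_pos'])-O; print(s['t'],s['opening'],s['ft_force'],d@EX,d@EY,d[2])
E
```

```text
3.8 49.62639894247354 [ 2.47831866  4.83662322 -7.74205612] -123.49297491676145 0.15213607272011131 95.55813475612581
```

Call:
apply_moves(
  series=[
    {"tx":-9,"ty":3.5,"tz":0,"wx":0,"wy":0,"wz":0,"fingers":40},
    {"tx":-13,"ty":3.4,"tz":0,"wx":0,"wy":0,"wz":0,"fingers":40},
    {"tx":-13,"ty":4.3,"tz":0,"wx":0,"wy":0,"wz":0,"fingers":40},
    {"tx":-12.6,"ty":5.2,"tz":0,"wx":0,"wy":0,"wz":0,"fingers":40},
    {"tx":-12.2,"ty":6,"tz":0,"wx":0,"wy":0,"wz":0,"fingers":40},
    {"tx":-11.8,"ty":6.8,"tz":0,"wx":0,"wy":0,"wz":0,"fingers":40},
  ],
)

```text
t: 4.3
ee_pos: [502.0, -97.2, 171.9]
ee_rot: [0.665, 0.237, 0.666, -0.241]
ft_force: [1.8, 1.4, -10.0]
opening: 49.4
```

```bash
python3 - <<'E'
from h import *
s=get_state(); d=np.array(s['ee_pos'])-O; print(s['t'],s['opening'],s['ft_force'],d@EX,d@EY,d[2]); shot('side','s2')
im=cv2.imread('pics/s2.png'); cv2.imwrite('pics/s2c.png',cv2.resize(im[100:320,150:430],None,fx=2.5,fy=2.5))
E
```

```text
4.3 49.396026642428254 [  1.76378308   1.3755757  -10.01678156] -95.21729362126243 0.2415061306263695 171.91160083295156
```

View pics/s2c.png

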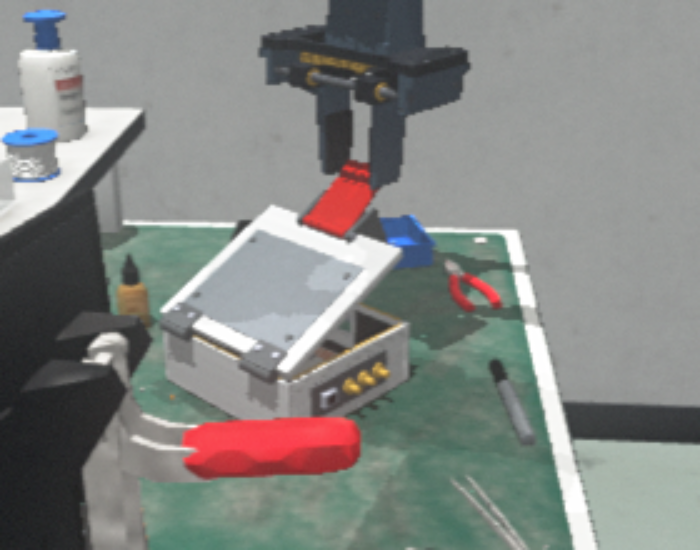

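Call:
apply_moves(
  series=[
    {"tx":-8,"ty":8.5,"tz":0,"wx":0,"wy":0,"wz":0,"fingers":40},
    {"tx":-10.5,"ty":8.3,"tz":0,"wx":0,"wy":0,"wz":0,"fingers":40},
    {"tx":-10,"ty":9,"tz":0,"wx":0,"wy":0,"wz":0,"fingers":40},
    {"tx":-9.5,"ty":9.7,"tz":0,"wx":0,"wy":0,"wz":0,"fingers":40},
    {"tx":-9,"ty":10.3,"tz":0,"wx":0,"wy":0,"wz":0,"fingers":40},
    {"tx":-8.2,"ty":10.9,"tz":0,"wx":0,"wy":0,"wz":0,"fingers":40},
    {"tx":-7.5,"ty":11.4,"tz":0,"wx":0,"wy":0,"wz":0,"fingers":40},
    {"tx":-6.7,"ty":11.9,"tz":0,"wx":0,"wy":0,"wz":0,"fingers":40},
  ],
)

```text
t: 5.02
ee_pos: [551.9, -36.5, 247.3]
ee_rot: [0.666, 0.234, 0.665, -0.243]
ft_force: [-1.4, -4.3, -3.2]
opening: 48.4
```

```bash
python3 - <<'E'
from h import *
s=get_state(); d=np.array(s['ee_pos'])-O; print(s['t'],s['opening'],s['ft_force'],d@EX,d@EY,d[2])
r=np.array([d@EX-80,d[2]+8-67]); print(np.hypot(*r),np.arctan2(r[1],-r[0])-.156)
E
```

```text
5.0167 48.39892547217349 [-1.41444021 -4.2785105  -3.19389603] -16.616084822399063 0.36419593653447535 247.31841193500483
211.65654282381914 0.9407661484442301
```

Call:
apply_moves(
  series=[
    {"tx":-3,"ty":13.6,"tz":0,"wx":0,"wy":0,"wz":0,"fingers":40},
    {"tx":-3,"ty":13.7,"tz":0,"wx":0,"wy":0,"wz":0,"fingers":40},
    {"tx":-3,"ty":13.3,"tz":0,"wx":0,"wy":0,"wz":0,"fingers":40},
    {"tx":-3,"ty":13.2,"tz":0,"wx":0,"wy":0,"wz":0,"fingers":40},
    {"tx":-2.4,"ty":13.3,"tz":0,"wx":0,"wy":0,"wz":0,"fingers":40},
    {"tx":-1.5,"ty":13.4,"tz":0,"wx":0,"wy":0,"wz":0,"fingers":40},
  ],
)

```text
t: 5.52
ee_pos: [602.1, 23.4, 270.1]
ee_rot: [0.667, 0.232, 0.663, -0.247]
ft_force: [0.0, 0.4, 0.6]
opening: 40.6
```

```bash
python3 - <<'E'
from h import *
s=get_state(); d=np.array(s['ee_pos'])-O; print(s['t'],s['opening'],s['ft_force'],d@EX,d@EY,d[2])
r=np.array([d@EX-80,d[2]+8-67]); print(np.hypot(*r),np.arctan2(r[1],-r[0])-.156)
shot('side','s3')
im=cv2.imread('pics/s3.png'); cv2.imwrite('pics/s3c.png',cv2.resize(im[50:320,150:430],None,fx=2.2,fy=2.2))
E
```

```text
5.5167 40.5784047191873 [0.04020716 0.37568491 0.61773515] 61.51946657538342 -0.27099925421643434 270.1481471428001
211.9553494429804 1.3274947821766852
```

View pics/s3c.png

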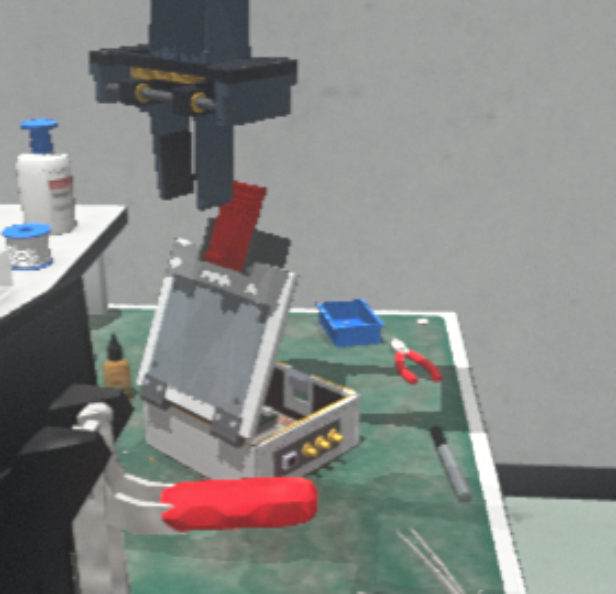

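Call:
apply_moves(
  series=[
    {"tx":-20,"ty":0,"tz":0,"wx":0,"wy":0,"wz":0,"fingers":20},
    {"tx":-20,"ty":-25,"tz":0,"wx":-0.2,"wy":-0.8,"wz":-0.3,"fingers":0},
    {"tx":0,"ty":-35,"tz":0,"wx":0,"wy":0,"wz":0,"fingers":0},
    {"tx":0,"ty":-35,"tz":0,"wx":0,"wy":0,"wz":0,"fingers":0},
    {"tx":0,"ty":-10,"tz":0,"wx":0,"wy":0,"wz":0,"fingers":0},
  ],
)

```text
t: 5.98
ee_pos: [537.1, -55.2, 314.5]
ee_rot: [0.675, 0.225, 0.659, -0.246]
ft_force: [0.7, -0.4, 1.2]
opening: 9.3
```

```bash
cat >> h.py <<'E'
def inbox(P): d=P-O; return np.stack([d@EX,d@EY,d[...,2]],-1)
def st():
    s=get_state(); d=inbox(np.array(s['ee_pos'])); print('t',s['t'],'open',round(s['opening'],1),'F',np.round(s['ft_force'],1),'box',np.round(d,1),'rot',np.round(np.degrees(R.from_matrix(rot(s['ee_rot']).T@RB).as_rotvec()),1)); return d
def redpts(cam,zmin=90):
    p=shot(cam); B=inbox(cloud(p)); hsv=cv2.cvtColor(p['img'],cv2.COLOR_BGR2HSV)
    m=(hsv[...,1]>110)&((hsv[...,0]<8)|(hsv[...,0]>172))&(B[...,2]>zmin)&(abs(B[...,1])<45)&(B[...,0]>-160)&(B[...,0]<200)
    return B[m]
E
python3 - <<'E'
from h import *
st()
for c in ['side','top']:
    q=redpts(c); 
    if len(q)>20:
        b=np.median(q[q[:,2]<np.percentile(q[:,2],15)],0); t=np.median(q[q[:,2]>np.percentile(q[:,2],85)],0)
        print(c,len(q),b,t,'angle',np.arctan2(t[2]-b[2],-(t[0]-b[0])),'zmax',np.percentile(q,98,axis=0))
E
```

```text
t 5.9833 open 9.3 F [ 0.7 -0.4  1.2] box [-4.060e+01 -1.000e-01  3.145e+02] rot [0.6 1.8 1.1]
side 682 [ 32.60887266   2.38968263 209.62645021] [  5.84465665   2.68544826 268.83877927] angle 1.1462770329069365 zmax [ 35.51697417  25.38215246 272.89643375]
```

Call:
apply_moves(
  series=[
    {"tx":14,"ty":-6,"tz":0,"wx":0.6,"wy":1.8,"wz":1,"fingers":0},
    {"tx":20,"ty":0,"tz":0,"wx":0,"wy":0,"wz":0,"fingers":0},
    {"tx":18,"ty":0,"tz":0,"wx":0,"wy":0,"wz":0,"fingers":0},
    {"tx":6,"ty":10,"tz":0,"wx":0,"wy":0,"wz":0,"fingers":0},
    {"tx":-3,"ty":14,"tz":0,"wx":0,"wy":0,"wz":0,"fingers":0},
    {"tx":-1,"ty":14,"tz":0,"wx":0,"wy":0,"wz":0,"fingers":0},
  ],
)

```text
t: 6.58
ee_pos: [562.5, -28.0, 260.4]
ee_rot: [0.666, 0.241, 0.664, -0.24]
ft_force: [-2.3, -4.0, 2.8]
opening: 0.3
```

```bash
python3 -c "
from h import *
st()"
```

```text
t 6.5833 open 0.3 F [-2.3 -4.   2.8] box [ -3.3  -2.4 260.4] rot [-0.3  0.1 -0.1]
```

Call:
apply_moves(
  series=[
    {"tx":0,"ty":12,"tz":-1,"wx":0,"wy":0,"wz":0,"fingers":0},
    {"tx":0,"ty":12,"tz":-1,"wx":0,"wy":0,"wz":0,"fingers":0},
    {"tx":-0.5,"ty":12,"tz":0,"wx":0,"wy":0,"wz":0,"fingers":0},
    {"tx":-0.5,"ty":12,"tz":0,"wx":0,"wy":0,"wz":0,"fingers":0},
    {"tx":0,"ty":12,"tz":0,"wx":0,"wy":0,"wz":0,"fingers":0},
    {"tx":0,"ty":12,"tz":0,"wx":0,"wy":0,"wz":0,"fingers":0},
    {"tx":0,"ty":12,"tz":0,"wx":0,"wy":0,"wz":0,"fingers":0},
  ],
)

```text
t: 7.17
ee_pos: [623.6, 49.0, 267.2]
ee_rot: [0.669, 0.239, 0.662, -0.239]
ft_force: [-1.4, -2.5, -2.1]
opening: 0.2
```

```bash
cat >> h.py <<'E'
def lidang():
    for c in ['side','top']:
        q=redpts(c)
        if len(q)>20:
            b=np.median(q[q[:,2]<np.percentile(q[:,2],15)],0); t=np.median(q[q[:,2]>np.percentile(q[:,2],85)],0)
            print(c,len(q),np.round(b),np.round(t),'paddle+lid angle',np.arctan2(t[2]-b[2],-(t[0]-b[0])))
E
python3 -c "
from h import *
st();lidang()"
```

```text
t 7.1667 open 0.2 F [-1.4 -2.5 -2.1] box [ 95.   -0.6 267.2] rot [ 0.   0.5 -0.2]
side 595 [105.   3. 217.] [121.   6. 282.] paddle+lid angle 1.8119527450371806
```

Call:
apply_moves(
  series=[
    {"tx":3,"ty":11,"tz":0,"wx":0,"wy":0,"wz":0,"fingers":0},
    {"tx":3,"ty":11,"tz":0,"wx":0,"wy":0,"wz":0,"fingers":0},
    {"tx":1,"ty":9,"tz":0,"wx":0,"wy":0,"wz":0,"fingers":0},
    {"tx":0,"ty":0,"tz":0,"wx":0,"wy":0,"wz":0,"fingers":0},
  ],
)

```text
t: 7.6
ee_pos: [644.5, 74.4, 259.7]
ee_rot: [0.669, 0.239, 0.662, -0.238]
ft_force: [-1.2, -2.2, 3.1]
opening: 0.7
```

```bash
python3 -c "
from h import *
st();lidang()"
```

```text
t 7.6 open 0.7 F [-1.2 -2.2  3.1] box [127.8  -0.5 259.7] rot [ 0.   0.5 -0.2]
side 429 [121.   6. 213.] [157.   6. 272.] paddle+lid angle 2.116962909084975
top 124 [125.  13. 230.] [145.  22. 264.] paddle+lid angle 2.1003288050301934
```

Call:
apply_moves(
  series=[
    {"tx":-8,"ty":-15,"tz":0,"wx":0,"wy":0,"wz":0,"fingers":0},
    {"tx":-10,"ty":-35,"tz":0,"wx":0,"wy":0.5,"wz":0,"fingers":20},
    {"tx":0,"ty":-38,"tz":0,"wx":0,"wy":0,"wz":0,"fingers":30},
    {"tx":0,"ty":-38,"tz":0,"wx":0,"wy":0,"wz":0,"fingers":40},
    {"tx":10,"ty":-25,"tz":0,"wx":0,"wy":0,"wz":0,"fingers":50},
    {"tx":20,"ty":-10,"tz":0,"wx":0,"wy":0,"wz":0,"fingers":50},
    {"tx":20,"ty":0,"tz":0,"wx":0,"wy":0,"wz":0,"fingers":50},
  ],
)

```text
t: 8.28
ee_pos: [535.2, -59.3, 234.0]
ee_rot: [0.67, 0.241, 0.661, -0.236]
ft_force: [0.6, -0.0, -0.4]
opening: 37.7
```

```bash
python3 - <<'E'
from h import *
st();lidang()
p=shot('wrist','w2'); print(np.round(p['mount'],2).tolist()); B=inbox(cloud(p)); np.save('w2_B.npy',B)
for d in spotter.outline_of(p,'board_mid')[:2]:
    q=B[d['mask']]; q=q[~np.isnan(q[:,0])]; print(d['confidence'],d['extent'],len(q),np.median(q,0),np.percentile(q,[3,97],axis=0))
p=shot('top','t2'); B=inbox(cloud(p)); np.save('t2_B.npy',B)
for d in spotter.outline_of(p,'board_mid')[:2]:
    q=B[d['mask']]; q=q[~np.isnan(q[:,0])]; print(d['confidence'],d['extent'],len(q),np.median(q,0),np.percentile(q,[3,97],axis=0))
E
```

```text
t 8.2833 open 37.7 F [ 0.6 -0.  -0.4] box [-44.9  -1.2 234. ] rot [ 0.1  0.5 -0.6]
side 607 [120.   2. 214.] [131.   7. 281.] paddle+lid angle 1.7213499211648058
[[-0.0, 0.27, -0.96, -169.65], [0.0, 0.96, 0.27, 74.44], [1.0, -0.0, -0.0, 0.34], [0.0, 0.0, 0.0, 1.0]]
0.62 [278.9, 158.1, 21.1, 40.4] 779 [-5.15375267e+00 -1.41247900e-02  3.04174157e+01] [[-24.98424907 -11.48630283  28.67990902]
 [ 14.34858206  11.44280988  36.54525779]]
```

View pics/w2.png

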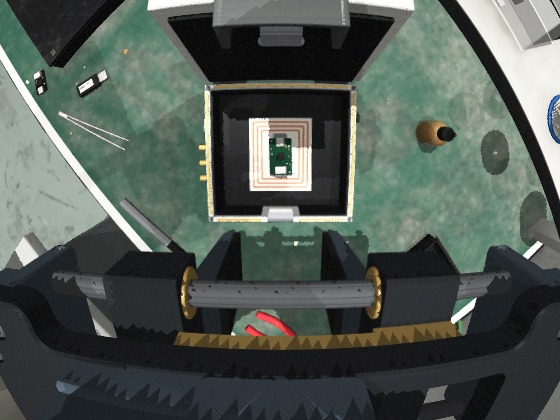

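```bash
python3 - <<'E'
from h import *
print(np.round(get_state()['q'],2))
B=np.load('w2_B.npy'); im=cv2.imread('pics/w2.png'); hsv=cv2.cvtColor(im,cv2.COLOR_BGR2HSV)
with np.errstate(invalid='ignore'): reg=(abs(B[...,0]+5)<40)&(abs(B[...,1])<30)&(B[...,2]>27)&(B[...,2]<40)
g=reg&(hsv[...,0]>45)&(hsv[...,0]<90)&(hsv[...,1]>90)
for nm,m in dict(all=reg,green=g).items():
    q=B[m]; print(nm,len(q),cv2.minAreaRect(q[:,:2].astype(np.float32)),np.median(q[:,2]))
with np.errstate(invalid='ignore'): pl=(abs(B[...,0])<60)&(abs(B[...,1])<60)&(B[...,2]<23)
q=B[pl&(hsv[...,2]>150)]; print('plate',len(q),cv2.minAreaRect(q[:,:2].astype(np.float32)),np.median(q[:,2]))
q=B[g]; u=q[:,0]
for k in (-20,-10,0,10): s=q[abs(u-k)<4]; print(k,len(s),np.percentile(s[:,1],[2,98]) if len(s)>5 else '')
E
```

```text
[-0.22  0.35  1.54  0.01  1.24  0.46]
all 869 ((-4.439594268798828, -0.02671051025390625), (25.460102081298828, 48.87726974487305), 89.98814392089844) 30.300970978550424
green 484 ((-5.323753356933594, 0.09794807434082031), (41.02082061767578, 24.389253616333008), 2.3345181941986084) 30.104466227103472
plate 3293 ((-4.545307159423828, -0.2951393127441406), (75.73751068115234, 86.86605072021484), 89.96265411376953) 16.9714715299736
-20 61 [-12.71239028  11.51839317]
-10 123 [-11.48294957  11.46593311]
0 117 [-11.38578948  11.43794748]
10 71 [-11.36530438  12.56882402]
```

Call:
apply_moves(
  series=[
    {"tx":0,"ty":0,"tz":0,"wx":-7,"wy":0,"wz":0,"fingers":50},
    {"tx":0,"ty":0,"tz":0,"wx":-7,"wy":0,"wz":0,"fingers":50},
    {"tx":0,"ty":0,"tz":0,"wx":-7,"wy":0,"wz":0,"fingers":50},
    {"tx":0,"ty":0,"tz":0,"wx":-7,"wy":0,"wz":0,"fingers":50},
    {"tx":0,"ty":0,"tz":0,"wx":-7,"wy":0,"wz":0,"fingers":50},
    {"tx":0,"ty":0,"tz":0,"wx":-7,"wy":0,"wz":0,"fingers":50},
    {"tx":0,"ty":0,"tz":0,"wx":-7,"wy":0,"wz":0,"fingers":50},
    {"tx":0,"ty":0,"tz":0,"wx":-7,"wy":0,"wz":0,"fingers":50},
    {"tx":0,"ty":0,"tz":0,"wx":-7,"wy":0,"wz":0,"fingers":50},
    {"tx":0,"ty":0,"tz":0,"wx":-7,"wy":0,"wz":0,"fingers":50},
    {"tx":0,"ty":0,"tz":0,"wx":-7,"wy":0,"wz":0,"fingers":50},
    {"tx":0,"ty":0,"tz":0,"wx":-7,"wy":0,"wz":0,"fingers":50},
  ],
)

```text
t: 9.58
ee_pos: [546.8, -52.1, 247.2]
ee_rot: [0.659, -0.284, 0.639, 0.276]
ft_force: [0.1, -0.8, -0.6]
opening: 50.1
```

Call:
apply_moves(
  series=[
    {"tx":0,"ty":0,"tz":0,"wx":-7,"wy":0,"wz":0,"fingers":50},
    {"tx":0,"ty":0,"tz":0,"wx":-7,"wy":0,"wz":0,"fingers":50},
    {"tx":0,"ty":0,"tz":0,"wx":-7,"wy":0,"wz":0,"fingers":50},
    {"tx":0,"ty":0,"tz":0,"wx":-7,"wy":0,"wz":0,"fingers":50},
    {"tx":0,"ty":0,"tz":0,"wx":-7,"wy":0,"wz":0,"fingers":50},
    {"tx":0,"ty":0,"tz":0,"wx":-7,"wy":0,"wz":0,"fingers":50},
    {"tx":0,"ty":0,"tz":0,"wx":-7,"wy":0,"wz":0,"fingers":50},
    {"tx":0,"ty":0,"tz":0,"wx":-7,"wy":0,"wz":0,"fingers":50},
    {"tx":0,"ty":0,"tz":0,"wx":-7,"wy":0,"wz":0,"fingers":50},
    {"tx":0,"ty":0,"tz":0,"wx":-7,"wy":0,"wz":0,"fingers":50},
    {"tx":0,"ty":0,"tz":0,"wx":-7,"wy":0,"wz":0,"fingers":50},
    {"tx":0,"ty":0,"tz":0,"wx":-7,"wy":0,"wz":0,"fingers":50},
  ],
)

```text
t: 10.58
ee_pos: [555.4, -46.8, 260.5]
ee_rot: [-0.291, 0.663, -0.278, -0.631]
ft_force: [0.6, -0.2, -0.1]
opening: 49.9
```

```bash
cat >>h.py <<'E'
RF=np.stack([-EZ,-EX,EY],1)  # flipped
E
python3 -c "
from h import *
st(); print(np.round(get_state()['q'],2)); plan([(bw(-5,0,90),RF,6)])"
```

```text
t 10.5833 open 49.9 F [ 0.6 -0.2 -0.1] box [-22.4  -8.9 260.5] rot [172.    2.8   3.1]
[-0.2   0.33  1.49  0.01  1.27 -2.51]
[28.4 -1.7  2.8] [-1.3 -0.3  0.3]
[28.4 -1.9  2.6] [-1.3 -0.3  0.3]
[28.4 -2.1  2.4] [-1.3 -0.3  0.3]
[28.4 -2.3  2.2] [-1.3 -0.3  0.3]
[28.4 -2.5  2. ] [-1.3 -0.3  0.3]
[28.4 -2.7  1.7] [-1.3 -0.3  0.3]
end [559.6 -27.8  90. ]
```

Call:
apply_moves(
  series=[
    {"tx":24,"ty":-8,"tz":7,"wx":-4,"wy":-1,"wz":1,"fingers":50},
    {"tx":30,"ty":-6,"tz":5,"wx":-3.8,"wy":-0.8,"wz":0.8,"fingers":50},
    {"tx":30,"ty":0,"tz":0,"wx":0,"wy":0,"wz":0,"fingers":50},
    {"tx":30,"ty":0,"tz":0,"wx":0,"wy":0,"wz":0,"fingers":50},
    {"tx":26,"ty":0,"tz":0,"wx":0,"wy":0,"wz":0,"fingers":50},
    {"tx":15,"ty":0,"tz":0,"wx":0,"wy":0,"wz":0,"fingers":50},
  ],
)

```text
t: 11.08
ee_pos: [569.8, -26.1, 111.0]
ee_rot: [-0.233, 0.677, -0.231, -0.659]
ft_force: [0.0, -0.7, 0.0]
opening: 49.9
```

```bash
python3 - <<'E'
from h import *
st(); plan([(bw(-5,0,28),RF,5)])
p=shot('wrist','w3'); B=inbox(cloud(p)); hsv=cv2.cvtColor(p['img'],cv2.COLOR_BGR2HSV)
with np.errstate(invalid='ignore'): reg=(abs(B[...,0]+5)<40)&(abs(B[...,1])<20)&(B[...,2]>25)&(B[...,2]<40)
g=reg&(hsv[...,0]>45)&(hsv[...,0]<90)&(hsv[...,1]>90); q=B[g]
print(len(q),cv2.minAreaRect(q[:,:2].astype(np.float32)),np.median(q[:,2]))
E
```

```text
t 11.0833 open 49.9 F [ 0.  -0.7  0. ] box [  2.7  -6.8 111. ] rot [-178.8   -1.    -2. ]
[16.5  1.7  1.8] [ 0.2 -0.3  0.1]
[16.6  1.7  1.7] [ 0.2 -0.3  0.1]
[16.6  1.6  1.6] [ 0.2 -0.3  0.1]
[16.6  1.6  1.5] [ 0.2 -0.3  0.1]
[16.6  1.6  1.4] [ 0.2 -0.3  0.1]
end [559.6 -27.8  28. ]
1035 ((-5.700315475463867, 0.12949180603027344), (41.23185348510742, 24.759071350097656), 1.0671370029449463) 30.181285380966187
```

View pics/w3.png

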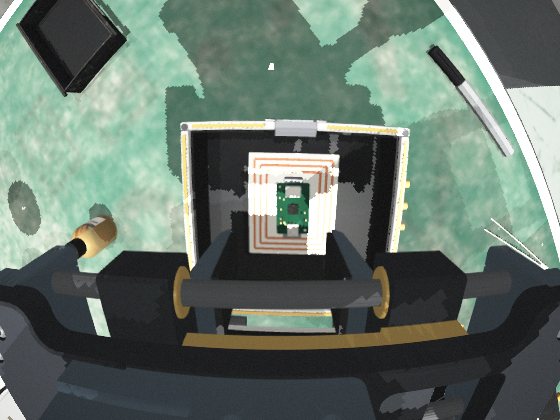

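Call:
apply_moves(
  series=[
    {"tx":16,"ty":6,"tz":6,"wx":0.8,"wy":-1,"wz":0.6,"fingers":50},
    {"tx":20,"ty":2,"tz":1,"wx":0,"wy":0,"wz":0,"fingers":50},
    {"tx":16,"ty":0,"tz":0,"wx":0,"wy":0,"wz":0,"fingers":48},
    {"tx":8,"ty":0,"tz":0,"wx":0,"wy":0,"wz":0,"fingers":46},
    {"tx":0,"ty":0,"tz":0,"wx":0,"wy":0,"wz":0,"fingers":46},
  ],
)

```text
t: 11.55
ee_pos: [563.6, -26.8, 51.3]
ee_rot: [-0.235, 0.669, -0.236, -0.664]
ft_force: [0.3, 0.1, -0.3]
opening: 46.2
```

```bash
python3 - <<'E'
from h import *
st(); plan([(bw(-5.5,0,28),RF,1)])
E
```

```text
t 11.55 open 46.2 F [ 0.3  0.1 -0.3] box [-1.7 -2.5 51.3] rot [-179.4   -0.2   -0.6]
[23.3  3.9  2.7] [ 0.6 -0.4  0.1]
end [559.3 -28.1  28. ]
```

Call:
apply_moves(
  series=[
    {"tx":10,"ty":4,"tz":2.6,"wx":0.6,"wy":-0.4,"wz":0,"fingers":44},
    {"tx":10,"ty":0,"tz":0,"wx":0,"wy":0,"wz":0,"fingers":42},
    {"tx":4,"ty":0,"tz":0,"wx":0,"wy":0,"wz":0,"fingers":40},
    {"tx":0,"ty":0,"tz":0,"wx":0,"wy":0,"wz":0,"fingers":38},
  ],
)

```text
t: 11.88
ee_pos: [561.6, -28.4, 28.6]
ee_rot: [-0.24, 0.667, -0.238, -0.664]
ft_force: [-0.6, -0.0, -0.6]
opening: 37.8
```

```bash
python3 - <<'E'
from h import *
st(); plan([(bw(-5.5,0,28),RF,1)])
E
```

```text
t 11.8833 open 37.8 F [-0.6 -0.  -0.6] box [-4.2 -1.9 28.6] rot [180.    0.4   0.3]
[0.6 1.3 1.9] [-0.  -0.2  0.3]
end [559.3 -28.1  28. ]
```

Call:
apply_moves(
  series=[
    {"tx":2,"ty":1.3,"tz":1.9,"wx":0,"wy":-0.2,"wz":0.2,"fingers":34},
    {"tx":0,"ty":0,"tz":0,"wx":0,"wy":0,"wz":0,"fingers":30},
    {"tx":0,"ty":0,"tz":0,"wx":0,"wy":0,"wz":0,"fingers":15},
    {"tx":0,"ty":0,"tz":0,"wx":0,"wy":0,"wz":0,"fingers":15},
    {"tx":0,"ty":0,"tz":0,"wx":0,"wy":0,"wz":0,"fingers":15},
    {"tx":0,"ty":0,"tz":0,"wx":0,"wy":0,"wz":0,"fingers":15},
  ],
)

```text
t: 12.38
ee_pos: [559.9, -28.3, 27.6]
ee_rot: [-0.24, 0.666, -0.239, -0.665]
ft_force: [-0.7, 0.1, -0.6]
opening: 25.1
```

```bash
python3 - <<'E'
from h import *
st()
E
```

```text
t 12.3833 open 25.1 F [-0.7  0.1 -0.6] box [-5.2 -0.5 27.6] rot [1.8e+02 2.0e-01 1.0e-01]
```

Call:
apply_moves(
  series=[
    {"tx":-5,"ty":0,"tz":0,"wx":0,"wy":0,"wz":0,"fingers":15},
    {"tx":-10,"ty":0,"tz":0,"wx":0,"wy":0,"wz":0,"fingers":15},
    {"tx":-15,"ty":0,"tz":0,"wx":0,"wy":0,"wz":0,"fingers":15},
    {"tx":-20,"ty":0,"tz":0,"wx":0,"wy":0,"wz":0,"fingers":15},
    {"tx":-20,"ty":0,"tz":0,"wx":0,"wy":0,"wz":0,"fingers":15},
    {"tx":-18,"ty":0,"tz":0,"wx":0,"wy":0,"wz":0,"fingers":15},
    {"tx":-10,"ty":0,"tz":0,"wx":0,"wy":0,"wz":0,"fingers":15},
  ],
)

```text
t: 12.97
ee_pos: [558.2, -28.0, 132.2]
ee_rot: [0.239, -0.665, 0.239, 0.666]
ft_force: [0.3, 0.0, 0.4]
opening: 25.1
```

```bash
python3 - <<'E'
from h import *
st(); p=shot('wrist','w4')
B=inbox(cloud(p)); 
for d in spotter.outline_of(p,'board_mid')[:1]:
    q=B[d['mask']]; print(d['confidence'],d['extent'],np.nanmedian(q,0))
t=shot('top'); P=cloud(t)
with np.errstate(invalid='ignore'):
  m=(P[...,0]>565)&(P[...,0]<680)&(P[...,1]>-370)&(P[...,1]<-225)&(P[...,2]>24)&(P[...,2]<40)
q=P[m][:,:2].astype(np.float32); print('tray',len(q),cv2.minAreaRect(q))
# tray rim from wrist
W=cloud(p)
with np.errstate(invalid='ignore'):
  m=(W[...,0]>565)&(W[...,0]<680)&(W[...,1]>-370)&(W[...,1]<-225)&(W[...,2]>24)&(W[...,2]<40)
q=W[m][:,:2].astype(np.float32); print('tray wrist',len(q),cv2.minAreaRect(q) if len(q)>9 else '')
E
```

```text
t 12.9667 open 25.1 F [0.3 0.  0.4] box [ -6.1   0.9 132.2] rot [ 1.8e+02  0.0e+00 -1.0e-01]
0.57 [281.9, 254.4, 50.3, 58.7] [-11.65957542   0.6315129  135.52025796]
tray 326 ((619.25048828125, -296.961669921875), (76.10291290283203, 113.92070007324219), 1.342546820640564)
tray wrist 1358 ((619.8070068359375, -295.01739501953125), (77.4453353881836, 114.93006134033203), 1.181796908378601)
```

View pics/w4.png

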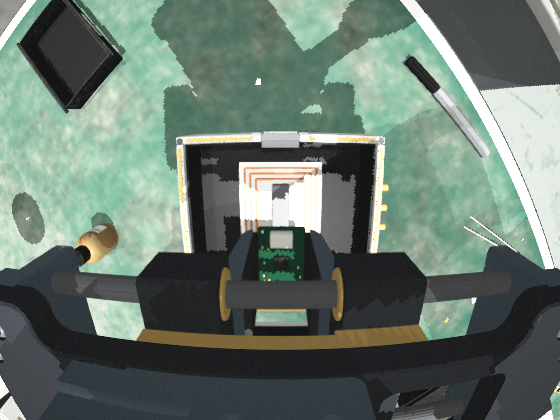

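```bash
cat >>h.py <<'E'
b=np.radians(1.2); TY=np.array([-np.sin(b),np.cos(b),0]); RT=np.stack([-EZ,np.cross(TY,-EZ),TY],1)
TR=np.array([619.5,-296,0])
E
python3 - <<'E'
from h import *
plan([(TR+[0,0,110],RT,11)])
E
```

```text
[  1.9  15.2 -19.8] [ 4.5  0.  -0. ]
[  1.9  13.6 -20.9] [ 4.5  0.  -0. ]
[  1.9  12.  -21.9] [ 4.5  0.  -0. ]
[  1.9  10.2 -22.8] [ 4.5  0.  -0. ]
[  1.9   8.4 -23.5] [ 4.5  0.  -0. ]
[  1.9   6.5 -24.1] [ 4.5  0.  -0. ]
[  1.9   4.6 -24.6] [ 4.5  0.  -0. ]
[  1.9   2.7 -24.8] [ 4.5  0.  -0. ]
[  1.9   0.8 -25. ] [ 4.5  0.  -0. ]
[  1.9  -1.2 -25. ] [ 4.5  0.  -0. ]
[  1.9  -3.1 -24.8] [ 4.5  0.  -0. ]
end [ 619.5 -296.   110. ]
```

Call:
apply_moves(
  series=[
    {"tx":0,"ty":15.2,"tz":-19.8,"wx":4.5,"wy":0,"wz":0,"fingers":15},
    {"tx":1,"ty":13.6,"tz":-20.9,"wx":4.5,"wy":0,"wz":0,"fingers":15},
    {"tx":1,"ty":12,"tz":-21.9,"wx":4.5,"wy":0,"wz":0,"fingers":15},
    {"tx":1,"ty":10.2,"tz":-22.8,"wx":4.5,"wy":0,"wz":0,"fingers":15},
    {"tx":1,"ty":8.4,"tz":-23.5,"wx":4.5,"wy":0,"wz":0,"fingers":15},
    {"tx":1,"ty":6.5,"tz":-24,"wx":4.5,"wy":0,"wz":0,"fingers":15},
    {"tx":1,"ty":4.6,"tz":-24.6,"wx":4.5,"wy":0,"wz":0,"fingers":15},
    {"tx":1,"ty":2.7,"tz":-24.8,"wx":4.5,"wy":0,"wz":0,"fingers":15},
    {"tx":1,"ty":0.8,"tz":-25,"wx":4.5,"wy":0,"wz":0,"fingers":15},
    {"tx":1,"ty":-1.2,"tz":-22,"wx":4.5,"wy":0,"wz":0,"fingers":15},
    {"tx":1,"ty":-2,"tz":-14,"wx":4,"wy":0,"wz":0,"fingers":15},
  ],
)

```text
t: 14.03
ee_pos: [609.0, -289.5, 111.4]
ee_rot: [0.5, -0.493, 0.504, 0.503]
ft_force: [-0.5, -0.2, -0.1]
opening: 24.7
```

```bash
python3 - <<'E'
from h import *
s=get_state(); print(s['t'],s['ee_pos'],s['opening'],s['ft_force'])
plan([(TR+[0,0,60],RT,5)])
E
```

```text
14.0333 [ 609.01139417 -289.45971967  111.39530169] 24.720742647404684 [-0.50898848 -0.17075967 -0.06696629]
[10.2 -2.3 -1.4] [-0.3  0.1 -0.2]
[10.2 -2.2 -1.4] [-0.3  0.1 -0.2]
[10.3 -2.2 -1.4] [-0.3  0.1 -0.2]
[10.3 -2.1 -1.4] [-0.3  0.1 -0.2]
[10.3 -2.1 -1.4] [-0.3  0.1 -0.2]
end [ 619.5 -296.    60. ]
```

Call:
apply_moves(
  series=[
    {"tx":12,"ty":-8,"tz":-5,"wx":-0.6,"wy":0.4,"wz":-0.6,"fingers":15},
    {"tx":20,"ty":-4,"tz":-2,"wx":-0.4,"wy":0.2,"wz":-0.4,"fingers":15},
    {"tx":18,"ty":0,"tz":0,"wx":0,"wy":0,"wz":0,"fingers":15},
    {"tx":8,"ty":0,"tz":0,"wx":0,"wy":0,"wz":0,"fingers":15},
  ],
)

```text
t: 14.37
ee_pos: [620.8, -301.7, 49.4]
ee_rot: [-0.5, 0.502, -0.5, -0.498]
ft_force: [0.0, -0.1, -0.3]
opening: 24.8
```

```bash
python3 - <<'E'
from h import *
s=get_state(); print(s['t'],s['ee_pos'],s['opening'],s['ft_force'])
plan([(TR+[0,0,3],RT,1)])
E
```

```text
14.3667 [ 620.78000623 -301.69974903   49.39324238] 24.810254652460774 [ 0.00784112 -0.12726627 -0.34069532]
[46.4  1.5  5.9] [-1.2 -0.3  0.2]
end [ 619.5 -296.     3. ]
```

Call:
apply_moves(
  series=[
    {"tx":10,"ty":1.5,"tz":5.5,"wx":-1.2,"wy":-0.3,"wz":0.2,"fingers":15},
    {"tx":13,"ty":0,"tz":0,"wx":0,"wy":0,"wz":0,"fingers":15},
    {"tx":10,"ty":0,"tz":0,"wx":0,"wy":0,"wz":0,"fingers":15},
    {"tx":5,"ty":0,"tz":0,"wx":0,"wy":0,"wz":0,"fingers":15},
    {"tx":0,"ty":0,"tz":0,"wx":0,"wy":0,"wz":0,"fingers":15},
  ],
)

```text
t: 14.78
ee_pos: [617.1, -293.8, 5.2]
ee_rot: [0.494, -0.504, 0.494, 0.508]
ft_force: [-0.3, 0.4, -0.5]
opening: 25.1
```

```bash
python3 - <<'E'
from h import *
s=get_state(); print(s['t'],s['ee_pos'],s['opening'],s['ft_force'])
plan([(TR+[0,0,3],RT,1)])
p=shot('wrist'); P=cloud(p)
for d in spotter.outline_of(p,'board_mid')[:1]:
    q=P[d['mask']]; print(d['confidence'],d['extent'],np.nanmedian(q,0))
E
```

```text
14.7833 [ 617.10617623 -293.77964919    5.2292541 ] 25.097263229022367 [-0.30268855  0.44214588 -0.48980562]
[ 2.2 -2.4 -2.3] [ 0.2  0.3 -0.3]
end [ 619.5 -296.     3. ]
0.77 [280.9, 254.8, 48.1, 57.7] [ 611.95199742 -294.42618857    8.60074006]
```

Call:
apply_moves(
  series=[
    {"tx":2.2,"ty":-1,"tz":-1,"wx":0,"wy":0,"wz":0,"fingers":15},
    {"tx":0,"ty":0,"tz":0,"wx":0,"wy":0,"wz":0,"fingers":15},
    {"tx":0,"ty":0,"tz":0,"wx":0,"wy":0,"wz":0,"fingers":40},
    {"tx":0,"ty":0,"tz":0,"wx":0,"wy":0,"wz":0,"fingers":44},
    {"tx":0,"ty":0,"tz":0,"wx":0,"wy":0,"wz":0,"fingers":44},
    {"tx":-8,"ty":0,"tz":0,"wx":0,"wy":0,"wz":0,"fingers":44},
    {"tx":-25,"ty":0,"tz":0,"wx":0,"wy":0,"wz":0,"fingers":44},
    {"tx":-35,"ty":0,"tz":0,"wx":0,"wy":0,"wz":0,"fingers":44},
    {"tx":-35,"ty":0,"tz":0,"wx":0,"wy":0,"wz":0,"fingers":44},
  ],
)

```text
t: 15.63
ee_pos: [616.6, -294.3, 107.4]
ee_rot: [0.493, -0.501, 0.495, 0.51]
ft_force: [0.9, 0.6, -0.5]
opening: 43.6
```

```bash
python3 - <<'E'
from h import *
s=get_state(); print(s['t'],s['ee_pos'],s['opening'],s['ft_force'],np.round(s['q'],2))
p=shot('wrist','w5'); P=cloud(p)
for d in spotter.outline_of(p,'board_mid')[:1]:
    q=P[d['mask']]; print(d['confidence'],d['extent'],np.nanmedian(q,0),np.nanpercentile(q,[3,97],axis=0).round(0).tolist())
lidang()
E
```

```text
15.6333 [ 616.59847073 -294.30938964  107.36188324] 43.593505119231196 [ 0.91224124  0.62395512 -0.51718361] [-0.53  0.68  1.29  0.    1.18 -2.13]
0.81 [278.2, 218.1, 30.3, 47.6] [ 619.9476167  -296.95298063    2.92820331] [[601.0, -309.0, 1.0], [640.0, -285.0, 9.0]]
side 612 [120.   2. 214.] [131.   7. 281.] paddle+lid angle 1.7270981338203393
```

View pics/w5.png

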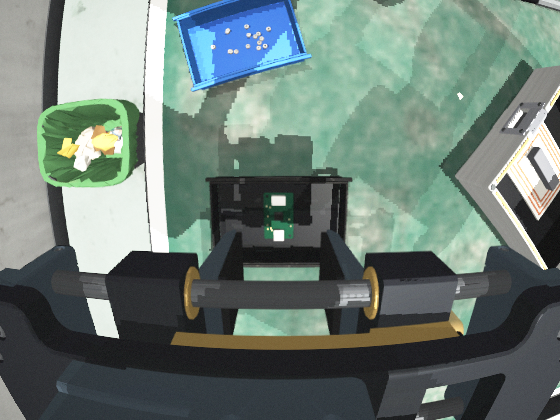

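```bash
python3 - <<'E'
from h import *
plan([(np.array([625,-230,310]),RT,6),(bw(168,0,312),RF,11)])
E
```

```text
[-33.6  -1.2  11. ] [ 0.   0.1 -0.1]
[-33.6  -1.3  11. ] [ 0.   0.1 -0.1]
[-33.6  -1.3  10.9] [ 0.   0.1 -0.1]
[-33.6  -1.3  10.9] [ 0.   0.1 -0.1]
[-33.7  -1.3  10.9] [ 0.   0.1 -0.1]
[-33.7  -1.4  10.8] [ 0.   0.1 -0.1]
[-0.2 -4.7 30.4] [-4.5  0.  -0. ]
[-0.2 -7.1 30. ] [-4.5  0.  -0. ]
[-0.2 -9.4 29.3] [-4.5  0.  -0. ]
[ -0.2 -11.6  28.5] [-4.5  0.  -0. ]
[ -0.2 -13.8  27.5] [-4.5  0.  -0. ]
[ -0.2 -15.9  26.3] [-4.5  0.  -0. ]
[ -0.2 -18.   25. ] [-4.5  0.  -0. ]
[ -0.2 -19.9  23.5] [-4.5  0.  -0. ]
[ -0.2 -21.6  21.9] [-4.5  0.  -0. ]
[ -0.2 -23.3  20.2] [-4.5  0.  -0. ]
[ -0.2 -24.8  18.3] [-4.5  0.  -0. ]
end [669.7 105.7 312. ]
```

Call:
apply_moves(
  series=[
    {"tx":-33.6,"ty":-1,"tz":11,"wx":0,"wy":0.1,"wz":-0.1,"fingers":20},
    {"tx":-33.6,"ty":-1,"tz":11,"wx":0,"wy":0.1,"wz":-0.1,"fingers":0},
    {"tx":-33.6,"ty":-1,"tz":11,"wx":0,"wy":0.1,"wz":-0.1,"fingers":0},
    {"tx":-33.6,"ty":-1,"tz":11,"wx":0,"wy":0.1,"wz":-0.1,"fingers":0},
    {"tx":-33.6,"ty":-1,"tz":11,"wx":0,"wy":0.1,"wz":-0.1,"fingers":0},
    {"tx":-33.6,"ty":-1,"tz":11,"wx":0,"wy":0.1,"wz":-0.1,"fingers":0},
    {"tx":0,"ty":-5,"tz":30,"wx":-4.5,"wy":0,"wz":0,"fingers":0},
    {"tx":0,"ty":-7,"tz":30,"wx":-4.5,"wy":0,"wz":0,"fingers":0},
    {"tx":0,"ty":-9.4,"tz":29,"wx":-4.5,"wy":0,"wz":0,"fingers":0},
    {"tx":0,"ty":-11.6,"tz":28.5,"wx":-4.5,"wy":0,"wz":0,"fingers":0},
  ],
)

```text
t: 16.67
ee_pos: [635.0, -104.9, 308.8]
ee_rot: [0.407, -0.573, 0.41, 0.581]
ft_force: [0.5, -0.3, -0.1]
opening: 0.6
```

```bash
python3 - <<'E'
from h import *
st(); print(get_state()['ee_pos'])
plan([(bw(168,0,312),RF,8)])
E
```

```text
t 16.6667 open 0.6 F [ 0.5 -0.3 -0.1] box [ -16.6 -107.2  308.8] rot [148.9  -0.6  -0.7]
[ 634.95579399 -104.88055558  308.77657833]
[ -0.4 -12.8  23.4] [-3.9  0.1 -0.1]
[ -0.4 -14.4  22.5] [-3.9  0.1 -0.1]
[ -0.4 -15.9  21.4] [-3.9  0.1 -0.1]
[ -0.4 -17.3  20.3] [-3.9  0.1 -0.1]
[ -0.4 -18.6  19.1] [-3.9  0.1 -0.1]
[ -0.4 -19.9  17.8] [-3.9  0.1 -0.1]
[ -0.4 -21.   16.4] [-3.9  0.1 -0.1]
[ -0.4 -22.1  14.9] [-3.9  0.1 -0.1]
end [669.7 105.7 312. ]
```

Call:
apply_moves(
  series=[
    {"tx":-1,"ty":-12.8,"tz":23.4,"wx":-3.9,"wy":0,"wz":0,"fingers":0},
    {"tx":-1,"ty":-14.4,"tz":22.5,"wx":-3.9,"wy":0,"wz":0,"fingers":0},
    {"tx":-1,"ty":-16,"tz":21.4,"wx":-3.9,"wy":0,"wz":0,"fingers":0},
    {"tx":-1,"ty":-17.3,"tz":20.3,"wx":-3.9,"wy":0,"wz":0,"fingers":0},
    {"tx":-0.4,"ty":-18.6,"tz":19,"wx":-3.9,"wy":0,"wz":0,"fingers":0},
    {"tx":0,"ty":-20,"tz":17.8,"wx":-3.9,"wy":0,"wz":0,"fingers":0},
    {"tx":0,"ty":-21,"tz":16,"wx":-3.9,"wy":0,"wz":0,"fingers":0},
    {"tx":0,"ty":-18,"tz":10,"wx":-3,"wy":0,"wz":0,"fingers":0},
  ],
)

```text
t: 17.33
ee_pos: [664.6, 112.4, 304.1]
ee_rot: [0.231, -0.658, 0.235, 0.677]
ft_force: [-0.0, -0.7, -0.4]
opening: 0.4
```

```bash
python3 - <<'E'
from h import *
st(); plan([(bw(166,0,260),RF,4)])
E
```

```text
t 17.3333 open 0.4 F [-0.  -0.7 -0.4] box [169.9   8.1 304.1] rot [-179.     1.3    2.2]
[11.   0.9 -2.3] [ 0.2  0.3 -0.2]
[11.   0.9 -2.2] [ 0.2  0.3 -0.2]
[11.   0.9 -2.2] [ 0.2  0.3 -0.2]
[11.   0.9 -2.1] [ 0.2  0.3 -0.2]
end [668.4 104.2 260. ]
```

```bash
python3 - <<'E'
from h import *
pp=None
for a in np.arange(1.56,0.23,-.07):
    p=np.array([80-198*np.cos(a)+11*np.sin(a)+16,67+198*np.sin(a)+11*np.cos(a)])
    if pp is not None: print('a %.2f tx %.1f ty %.1f'%(a,-(p-pp)[1],-(p-pp)[0]),p.round())
    else: print(p)
    pp=p
E
```

```text
[104.86172774 265.10721789]
a 1.49 tx -0.1 ty 13.9 [ 91. 265.]
a 1.42 tx 0.8 ty 13.9 [ 77. 264.]
a 1.35 tx 1.8 ty 13.8 [ 63. 263.]
a 1.28 tx 2.8 ty 13.6 [ 50. 260.]
a 1.21 tx 3.7 ty 13.4 [ 36. 256.]
a 1.14 tx 4.6 ty 13.1 [ 23. 252.]
a 1.07 tx 5.5 ty 12.7 [ 11. 246.]
a 1.00 tx 6.4 ty 12.3 [ -2. 240.]
a 0.93 tx 7.3 ty 11.8 [-14. 232.]
a 0.86 tx 8.1 ty 11.3 [-25. 224.]
a 0.79 tx 8.8 ty 10.7 [-36. 215.]
a 0.72 tx 9.6 ty 10.1 [-46. 206.]
a 0.65 tx 10.2 ty 9.4 [-55. 196.]
a 0.58 tx 10.9 ty 8.6 [-64. 185.]
a 0.51 tx 11.5 ty 7.8 [-71. 173.]
a 0.44 tx 12.0 ty 7.0 [-78. 161.]
a 0.37 tx 12.4 ty 6.2 [-85. 149.]
a 0.30 tx 12.8 ty 5.3 [-90. 136.]
```

Call:
apply_moves(
  series=[
    {"tx":12,"ty":2,"tz":-8,"wx":1,"wy":1.2,"wz":-0.8,"fingers":0},
    {"tx":16,"ty":2,"tz":0,"wx":0,"wy":0,"wz":0,"fingers":0},
    {"tx":12,"ty":2,"tz":0,"wx":0,"wy":0,"wz":0,"fingers":0},
    {"tx":2,"ty":8,"tz":0,"wx":0,"wy":0,"wz":0,"fingers":0},
    {"tx":0,"ty":10,"tz":0,"wx":0,"wy":0,"wz":0,"fingers":0},
  ],
)

```text
t: 17.75
ee_pos: [653.7, 95.5, 254.1]
ee_rot: [0.235, -0.663, 0.236, 0.671]
ft_force: [-0.3, -0.3, -0.6]
opening: 0.3
```

```bash
python3 - <<'E'
from h import *
st()
E
```

```text
t 17.75 open 0.3 F [-0.3 -0.3 -0.6] box [150.    5.8 254.1] rot [-179.4    0.4    0.9]
```

Call:
apply_moves(
  series=[
    {"tx":-4,"ty":12,"tz":-5,"wx":0.6,"wy":0.4,"wz":-0.4,"fingers":0},
    {"tx":-2,"ty":12,"tz":0,"wx":0,"wy":0,"wz":0,"fingers":0},
    {"tx":-1,"ty":12,"tz":0,"wx":0,"wy":0,"wz":0,"fingers":0},
    {"tx":-1,"ty":12,"tz":0,"wx":0,"wy":0,"wz":0,"fingers":0},
    {"tx":0,"ty":12,"tz":0,"wx":0,"wy":0,"wz":0,"fingers":0},
    {"tx":0.8,"ty":13,"tz":0,"wx":0,"wy":0,"wz":0,"fingers":0},
  ],
)

```text
t: 18.25
ee_pos: [607.3, 29.5, 264.0]
ee_rot: [-0.242, 0.666, -0.238, -0.665]
ft_force: [2.7, 2.8, -2.3]
opening: 0.4
```

```bash
python3 - <<'E'
from h import *
st();lidang()
E
```

```text
t 18.25 open 0.4 F [ 2.7  2.8 -2.3] box [ 69.5  -0.4 264. ] rot [ 1.799e+02  5.000e-01 -1.000e-01]
side 521 [ 64.   4. 216.] [ 50.  20. 276.] paddle+lid angle 1.3430990878347027
top 153 [ 50.   2. 240.] [ 42.   5. 286.] paddle+lid angle 1.4011917370361406
```

Lid is moving closed (~1.38). Continue on the arc.

Call:
apply_moves(
  series=[
    {"tx":3,"ty":13.6,"tz":0,"wx":0,"wy":0,"wz":0,"fingers":0},
    {"tx":3.7,"ty":13.4,"tz":0,"wx":0,"wy":0,"wz":0,"fingers":0},
    {"tx":4.6,"ty":13,"tz":0,"wx":0,"wy":0,"wz":0,"fingers":0},
    {"tx":5.5,"ty":12.7,"tz":0,"wx":0,"wy":0,"wz":0,"fingers":0},
    {"tx":6.4,"ty":12.3,"tz":0,"wx":0,"wy":0,"wz":0,"fingers":0},
    {"tx":7.3,"ty":11.8,"tz":0,"wx":0,"wy":0,"wz":0,"fingers":0},
    {"tx":8,"ty":11.3,"tz":0,"wx":0,"wy":0,"wz":0,"fingers":0},
  ],
)

```text
t: 18.93
ee_pos: [551.2, -39.7, 227.6]
ee_rot: [-0.243, 0.668, -0.237, -0.663]
ft_force: [0.9, 2.3, 1.8]
opening: 0.3
```

```bash
python3 - <<'E'
from h import *
st();lidang()
E
```

```text
t 18.9333 open 0.3 F [0.9 2.3 1.8] box [-19.6  -1.1 227.6] rot [179.8   1.    0.4]
side 491 [ -3.   2. 189.] [-46.  16. 237.] paddle+lid angle 0.8436924143563292
```

Call:
apply_moves(
  series=[
    {"tx":9,"ty":10.7,"tz":0,"wx":0,"wy":0,"wz":0,"fingers":0},
    {"tx":9.6,"ty":10,"tz":0,"wx":0,"wy":0,"wz":0,"fingers":0},
    {"tx":10.2,"ty":9.4,"tz":0,"wx":0,"wy":0,"wz":0,"fingers":0},
    {"tx":11,"ty":8.6,"tz":0,"wx":0,"wy":0,"wz":0,"fingers":0},
    {"tx":11.5,"ty":7.8,"tz":0,"wx":0,"wy":0,"wz":0,"fingers":0},
    {"tx":12,"ty":7,"tz":0,"wx":0,"wy":0,"wz":0,"fingers":0},
    {"tx":12,"ty":6,"tz":0,"wx":0,"wy":0,"wz":0,"fingers":0},
  ],
)

```text
t: 19.62
ee_pos: [519.2, -85.2, 155.2]
ee_rot: [-0.243, 0.671, -0.237, -0.659]
ft_force: [-0.5, 0.4, 1.5]
opening: 0.3
```

```bash
python3 - <<'E'
from h import *
st();lidang()
E
```

```text
t 19.6167 open 0.3 F [-0.5  0.4  1.5] box [-75.1  -5.3 155.2] rot [179.8   1.3   1.1]
side 361 [-48.   1. 136.] [-111.    8.  162.] paddle+lid angle 0.3949234398674383
top 86 [-109.   19.  158.] [-118.   19.  164.] paddle+lid angle 0.632822455041902
```

Call:
apply_moves(
  series=[
    {"tx":-20,"ty":-10,"tz":2,"wx":0,"wy":0,"wz":0,"fingers":0},
    {"tx":-5,"ty":-25,"tz":2,"wx":0,"wy":0,"wz":0,"fingers":0},
    {"tx":5,"ty":-14,"tz":1,"wx":0,"wy":0,"wz":0,"fingers":0},
    {"tx":15,"ty":0,"tz":0,"wx":0,"wy":0,"wz":0,"fingers":0},
  ],
)

```text
t: 20.05
ee_pos: [550.6, -42.1, 166.1]
ee_rot: [-0.244, 0.671, -0.237, -0.658]
ft_force: [0.6, -0.0, 0.1]
opening: 0.4
```

```bash
python3 - <<'E'
from h import *
st();plan([(bw(-27,0,125),RF,4)])
E
```

```text
t 20.05 open 0.4 F [ 0.6 -0.   0.1] box [-21.9  -2.2 166.1] rot [179.7   1.4   1.3]
[10.2  1.5  0.7] [-0.1 -0.2  0.2]
[10.2  1.4  0.6] [-0.1 -0.2  0.2]
[10.2  1.4  0.6] [-0.1 -0.2  0.2]
[10.3  1.3  0.6] [-0.1 -0.2  0.2]
end [545.6 -44.7 125. ]
```

Now press down towards shut; keep x≈-27 (small drift in -e is fine).

Call:
apply_moves(
  series=[
    {"tx":12,"ty":4,"tz":2,"wx":-0.3,"wy":-0.8,"wz":0.8,"fingers":0},
    {"tx":12,"ty":0,"tz":0,"wx":0,"wy":0,"wz":0,"fingers":0},
    {"tx":12,"ty":0,"tz":0,"wx":0,"wy":0,"wz":0,"fingers":0},
    {"tx":9,"ty":0,"tz":0,"wx":0,"wy":0,"wz":0,"fingers":0},
    {"tx":9,"ty":0,"tz":0,"wx":0,"wy":0,"wz":0,"fingers":0},
    {"tx":9,"ty":0,"tz":0,"wx":0,"wy":0,"wz":0,"fingers":0},
    {"tx":9,"ty":0,"tz":0,"wx":0,"wy":0,"wz":0,"fingers":0},
    {"tx":6,"ty":0,"tz":0,"wx":0,"wy":0,"wz":0,"fingers":0},
    {"tx":4,"ty":0,"tz":0,"wx":0,"wy":0,"wz":0,"fingers":0},
  ],
)

```text
t: 20.8
ee_pos: [549.9, -42.9, 81.8]
ee_rot: [-0.237, 0.666, -0.238, -0.666]
ft_force: [-2.3, -3.5, 5.8]
opening: 0.7
```

```bash
python3 - <<'E'
from h import *
st()
E
```

```text
t 20.8 open 0.7 F [-2.3 -3.5  5.8] box [-22.9  -2.2  81.8] rot [-1.798e+02  1.000e-01 -1.000e-01]
```

Call:
apply_moves(
  series=[
    {"tx":4,"ty":0,"tz":0,"wx":0,"wy":0,"wz":0,"fingers":0},
    {"tx":4,"ty":0,"tz":0,"wx":0,"wy":0,"wz":0,"fingers":0},
    {"tx":3,"ty":0,"tz":0,"wx":0,"wy":0,"wz":0,"fingers":0},
    {"tx":2,"ty":0,"tz":0,"wx":0,"wy":0,"wz":0,"fingers":0},
  ],
)

```text
t: 21.13
ee_pos: [549.6, -43.5, 71.9]
ee_rot: [-0.237, 0.666, -0.239, -0.665]
ft_force: [-18.4, 2.3, 62.9]
opening: 0.3
```

```bash
python3 - <<'E'
from h import *
st(); q=redpts('side',60); print(len(q),np.percentile(q,[3,97],axis=0).round(1).tolist())
E
```

```text
t 21.1333 open 0.3 F [-18.4   2.3  62.9] box [-23.5  -2.3  71.9] rot [-1.798e+02  1.000e-01 -2.000e-01]
295 [[-136.8, -21.7, 73.9], [-62.4, 25.0, 78.2]]
```

Call:
apply_moves(
  series=[
    {"tx":-2,"ty":0,"tz":0,"wx":0,"wy":0,"wz":0,"fingers":0},
    {"tx":-15,"ty":0,"tz":0,"wx":0,"wy":0,"wz":0,"fingers":0},
    {"tx":-35,"ty":0,"tz":0,"wx":0,"wy":0,"wz":0,"fingers":0},
    {"tx":-35,"ty":0,"tz":0,"wx":0,"wy":0,"wz":0,"fingers":0},
    {"tx":-35,"ty":0,"tz":0,"wx":0,"wy":0,"wz":0,"fingers":0},
    {"tx":-35,"ty":0,"tz":0,"wx":0,"wy":0,"wz":0,"fingers":0},
    {"tx":-10,"ty":0,"tz":0,"wx":0,"wy":0,"wz":0,"fingers":0},
    {"tx":0,"ty":0,"tz":0,"wx":0,"wy":0,"wz":0,"fingers":0},
  ],
)

```text
t: 21.85
ee_pos: [548.4, -42.9, 245.0]
ee_rot: [0.238, -0.665, 0.239, 0.666]
ft_force: [-0.1, -0.3, 0.2]
opening: 0.3
```

```bash
python3 - <<'E'
from h import *
st()
im0={}
for c in ['top','side','wrist']:
    p=shot(c,c+'9'); B=inbox(cloud(p)); hsv=cv2.cvtColor(p['img'],cv2.COLOR_BGR2HSV)
    with np.errstate(invalid='ignore'):
        m=(B[...,0]>-160)&(B[...,0]<75)&(abs(B[...,1])<78)&(B[...,2]>60)&(B[...,2]<100)
        red=m&(hsv[...,1]>110)&((hsv[...,0]<8)|(hsv[...,0]>172)); lid=m&~red&(B[...,0]>-75)&(B[...,2]<80)
    for n,k in (('lid',lid),('paddle',red)):
        q=B[k]
        if len(q)>50:
            f=np.polyfit(q[:,0],q[:,2],1); print(c,n,len(q),'slope',-f[0],'z',np.median(q[:,2]),'x',np.percentile(q[:,0],[2,98]))
# same fit on initial images
for c in ['top','side']:
    B=inbox(np.load(c+'_P.npy')); hsv=cv2.cvtColor(cv2.imread(f'pics/{c}0.png'),cv2.COLOR_BGR2HSV)
    with np.errstate(invalid='ignore'):
        m=(B[...,0]>-160)&(B[...,0]<75)&(abs(B[...,1])<78)&(B[...,2]>60)&(B[...,2]<100)
        red=m&(hsv[...,1]>110)&((hsv[...,0]<8)|(hsv[...,0]>172)); lid=m&~red&(B[...,0]>-75)&(B[...,2]<80)
    for n,k in (('lid',lid),('paddle',red)):
        q=B[k]; f=np.polyfit(q[:,0],q[:,2],1); print('init',c,n,len(q),'slope',-f[0],'z',np.median(q[:,2]))
E
```

```text
t 21.85 open 0.3 F [-0.1 -0.3  0.2] box [-23.8  -1.  245. ] rot [-179.9    0.2    0. ]
top lid 875 slope -0.007375333311015414 z 72.48410574279092 x [-73.37503395  67.45003481]
top paddle 678 slope 0.002037406636767757 z 76.96280445511786 x [-140.52027864  -76.47196511]
side lid 2140 slope -0.0016438874206372693 z 71.87004184803516 x [-68.26603721  73.82675285]
side paddle 296 slope -0.00862944036148533 z 76.04871052961033 x [-136.97360585  -61.99544288]
wrist lid 13443 slope -0.00893545393559017 z 71.96239579030828 x [-72.08805228  38.91772438]
wrist paddle 3577 slope -0.009071475057844997 z 76.47744969217297 x [-139.67354164  -66.15161704]
init top lid 4863 slope -0.0024275368630512647 z 72.54590110943923
init top paddle 834 slope -0.006700788996032453 z 77.1115625545421
init side lid 2136 slope -0.0025670540618487163 z 71.92388966259588
init side paddle 308 slope -0.013824078295640732 z 76.06917451414247
```

View pics/wrist9.png

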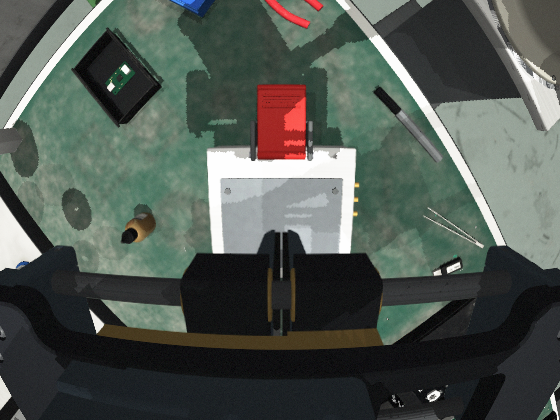

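```bash
python3 -c "
from plant import robot
print(robot.close_job())"
```

```text
the job is handed in; nothing more can be done
None
```

I carried out the whole task and handed the job in at about 22 s. The system gives no verdict, so what follows is what my own checks showed.

**What I did**
- **Lid opening:** I gripped the red paddle by its sides, lifted it and swung the lid up. The grip slipped off at about 1.15 rad. I pushed the lid on with closed fingers against the paddle, to about 1.72 rad, against the required 1.5.
- **Board:** I gripped it across its width, carried it to the black tray and released it a few millimetres above the floor.
- **Lid shutting:** I pulled the lid back by the paddle's outer face, then pressed it shut with the fingertips on the lid. The press peaked at about 63 N. That is over the suggested 8–20 N but under the 120 N wrist limit.

**Last checks**
- **Board in tray:** it lies flat and right way up, centred within about 1 mm of my estimate of the tray's centre, at about floor height. It was still there in the final picture.
- **Lid and latch:** the lid and paddle are back to the same heights (within 0.2 mm) and slopes (within 0.01 rad) as at the start. That fits a caught latch, which can't be seen directly.
- **Robot:** it stood clear, with near-zero wrist force.
- **Things to leave alone:** I didn't work near the blue bin, loupe, bottle or side cutters and saw no sign of contact, but I didn't measure their positions again at the end.

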